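Pack the pet's travel tray

TASK

Pack the pet's travel tray: lay the comb that has a handle flat in the long bay, lay the bigger of the two chew bones in the short rectangular bay, and stand the round glass jar gently, without dropping it, upright inside the round ring. The comb without a handle, the smaller bone and the square jar stay behind: leave them where they are.

Things in the scene. Friction and masses are not known exactly. Their poses are not given: they have to be found in the camera images.
- comb_center (a point): Grooming comb with a handle, blue plastic, lying flat, 130 mm long along its own y. From end -y to 12 mm past the centre it is a plain handle 18 mm wide (own x, -9 to +9 mm) and 12 mm thick; the remaining 53 mm at +y is the toothed part, 30 mm wide (x from -21 to +9 mm, teeth towards -x). Point: the middle of the length, on the handle, half-way up (6 mm above its underside): grasp here across own x. About 35 g.
- flat_comb_center (a point): Look-alike to leave: double-edged blue plastic comb without a handle, lying flat, 90 mm long (own y), 44 mm wide, 10 mm thick. Point: its centre, 5 mm above its underside.
- big_bone_center (a point): The bigger chew bone, hard tan silicone, lying on its four round knobs: 104 mm long (own y), 47 mm wide over the knobs (26 mm balls, also the height), with a straight shaft 20 mm in diameter between them (free for 50 mm along y). Point: its centre, 13 mm above its underside: grasp the shaft here across own x. About 90 g.
- small_bone_center (a point): Look-alike to leave: the smaller chew bone of the same shape and material, 68 mm long (own y), 33 mm wide, 18 mm high. Point: its centre, 9 mm up.
- round_jar_center (a point): Empty round glass jar with a cork lid, standing: 56 mm in diameter, 75 mm high over all (the glass up to 64 mm, the cork lid 52 mm in diameter above it). Point: its centre, 37.5 mm above its underside; z is its upright axis. About 160 g.
- square_jar_center (a point): Look-alike to leave: square glass jar with a square cork lid, 56 x 56 mm, 75 mm high. Point: its centre, 37.5 mm up.
- comb_bay: Long bay, a fixed white open plastic box in the grey tray: inside 150 mm (own y) by 74 mm (own x), walls 3 mm thick. Origin: centre of its underside (4 mm above the bench); inner floor 3 mm above the origin, wall tops 11 mm above it.
- bone_bay: Short rectangular bay, a fixed white open plastic box in the grey tray: inside 120 mm (own y) by 86 mm (own x), walls 3 mm thick. Origin: centre of its underside (4 mm above the bench); inner floor 3 mm above the origin, wall tops 11 mm above it.
- jar_bay: Round ring on a square 92 mm white plate, fixed in the grey tray: ring 76 mm inner, 84 mm outer diameter. Origin: centre of the plate's underside (4 mm above the bench); floor inside the ring 3 mm above the origin, ring top 13 mm above it. The three bays stand in a row along the tray's own x, 98 mm apart, in any order, all with the same yaw; the fixed tray is 304 x 176 mm with a rim 12 mm above the bench.
Not all that is in view belongs to the job. What is shaped like the part that bears comb_center but yellow is not meant.

How it is judged:
By the outcome, as a careful person would: the job done as asked, in the order asked, and still so for the second after the job is handed in, with the robot touching nothing.
It also fails if it takes over 83 s, if anything falls off the work surface, if the arm or the gripper's body presses on something with over 40 N, if the wrist force passes 120 N, or if a joint passes its speed limit or range.

ROBOT

A 6-joint arm with a two-finger parallel gripper is mounted at the origin on the work surface. World frame = base frame: x ahead of the robot, y to its left, z up, the work surface at z = 0. Lengths are in m, angles in rad, forces in N, time in s.
With the tool pointing down it reaches from about 0.325 to 0.85 m from the base axis. Payload 15.5 kg.
Tool frame: the origin (TCP) lies on the mounting face of the last link; the fingertips stand 191 mm ahead of it and the grasp point (between the pads) lies 172 mm ahead of it; y points along the fingers, z is the direction in which the jaws open and shut, and the axes are right-handed (so a half turn about y gives the same grasp; the last joint's range is limited). The gripper opens to 91 mm and grips with 3 to 60 N. Pads are 32 mm wide; open, the fingers measure 118 mm over their backs; the gripper's body (76 mm by 178 mm) begins 60 mm behind the grasp point.
Start: joints at [-1.399, 0.494, 1.345, -0, 1.302, -0.096], TCP at [0.165, -0.603, 0.405] pointing down, gripper open.
Joint ranges: [-2.91, 2.91], [-0.82, 2.16], [0.22, 2.67], [-1.22, 4.37], [0.12, 2.79], [-3.08, 3.08]. Speed limits (rad/s): [1.89, 1.89, 2.57, 3.01, 3.01, 3.01].

INTERFACE

Orientations are given as a unit quaternion [w, x, y, z].
In Python, from station import manip, viewer gives the robot as it stands. The module is installed in compiled form; this text tells all that it offers.
- The arm moves only by the tool servo_tool, never from a script. Its argument "motion" is a list of rows, each an object of numbers: "tx", "ty", "tz": the shift along the tool's x, y, z in mm; "spin": the turn about the tool's y in degrees; "claw": the finger opening in mm, from 0 to 91.2. A call has 1 to 20 rows; each row shifts and turns the pose as measured when the row begins, along the tool's axes as they then stand; what a row does not reach is not made up. A row lasts 1/8 s, in which the tool goes at most 62.5 mm and 10.7 degrees, less where a joint would pass 70% of its speed; a pose out of reach is approached as far as the arm can. A call with a gripper value outside its range is refused whole. The fingers move at their own pace and stop on an object; "grip_force" is the grip in N (left out, the last holds). Time passes only in rows, so rows that do not move let the fingers close. It gives the time, the measured TCP pose, the force and the opening at its end, in the units of the state.
- manip.get_state(): the state, without advancing time (a new reading comes with each control period).
- viewer.snapshot(name): name is "scene" or "top" or "wrist"; returns (picture, depth): 384x512x3 uint8, red, green, blue; 384x512 float32, m along the optical axis (not along the pixel's ray), 0 where there is no reading.
- viewer.get_calibration(name): a dict with "intrinsics" (3x3 intrinsics, pixels), "dist_coeffs" ([k1, k2, p1, p2, k3] as OpenCV has them; the pictures are not rectified), "extrinsics" (4x4, takes a point from camera to world coordinates). Camera axes: x right, y down, z forward; pixel columns grow to the right and rows downward; lengths in m; the calibration is good to about 2 mm. A picture is of the moment at which its call begins: read the wrist's pose just before it. get_calibration takes no time and is no camera call; for the wrist camera it gives the pose at the moment of the call.
- manip.hand_in(): hands the job in, once; it reports no verdict.
The state is a dict: "clock": time; "joint_positions": joint angles; "qd": joint speeds; "tau": joint torques, N m; "eef_pos": TCP position; "tcp_rot": TCP orientation; "wrist_force": force on the tool from outside, world axes, zero at the start; "moment": the same for the moment, N m; "width": finger opening in m.
Only numpy, scipy, OpenCV 4.12 (cv2) and the standard library are available. Lean on these libraries where they do the work, as an engineer would, in place of code of your own. Each camera call takes 0.05 s, during which the arm holds its last target.

## Working session

There is one attempt and no reset: what is moved stays moved. The work goes in short steps, Python scripts to look and compute and a tool call to move; the robot and the scene stay as the last step left them, time stands still between calls to the robot, and variables do not carry over. Pictures are saved under pics/ and viewed, and the job is handed in when it is done.

Besides the shell and the picture viewer there is one more tool, called after "Request:" as a command line: name --argument value ..., lists and objects as JSON in quotes. servo_tool: Moves the arm, as the interface text tells. Its arguments: {"type":"object","properties":{"motion":{"type":"array"},"grip_force":{"type":"number"}},"required":["motion"]}

```bash
mkdir -p pics; cat > h.py <<'E'
import numpy as np, cv2
from station import manip, viewer
def snap(n,tag):
    im,d=viewer.snapshot(n); c=viewer.get_calibration(n)
    cv2.imwrite(f'pics/{tag}.png',im[:,:,::-1]); np.savez(f'pics/{tag}.npz',im=im,d=d,K=c['intrinsics'],D=c['dist_coeffs'],E=c['extrinsics'])
    return im,d,c
def load(tag):
    z=np.load(f'pics/{tag}.npz'); return z['im'],z['d'],dict(intrinsics=z['K'],dist_coeffs=z['D'],extrinsics=z['E'])
def ray(c,uv,z):
    uv=np.array(uv,float).reshape(-1,1,2)
    n=cv2.undistortPoints(uv,np.array(c['intrinsics'],float),np.array(c['dist_coeffs'],float)).reshape(-1,2)
    E=np.array(c['extrinsics']); r=np.c_[n,np.ones(len(n))]@E[:3,:3].T; o=E[:3,3]
    return o+r*((z-o[2])/r[:,2])[:,None]
def proj(c,p):
    E=np.linalg.inv(np.array(c['extrinsics'])); rv=cv2.Rodrigues(E[:3,:3])[0]
    return cv2.projectPoints(np.array(p,float).reshape(-1,1,3),rv,E[:3,3],np.array(c['intrinsics'],float),np.array(c['dist_coeffs'],float))[0].reshape(-1,2)
E
python3 - <<'E'
from h import *
print(manip.get_state())
for n in('scene','top'):
    im,d,c=snap(n,n+'0'); print(n,np.round(c['extrinsics'],3),c['intrinsics'])
    cv2.imwrite(f'pics/{n}0b.png',cv2.resize(im[:,:,::-1],(800,600),interpolation=cv2.INTER_CUBIC))
E
```

```text
{'clock': 0.0, 'joint_positions': array([-1.39946980e+00,  4.94173968e-01,  1.34614665e+00, -8.92762582e-06,
        1.30254246e+00, -9.55107705e-02]), 'qd': array([ 0.00110389, -0.0001931 , -0.00126868,  0.00041845, -0.00018427,
       -0.00079128]), 'tau': array([-2.58054897e-03, -8.78821921e+01, -3.81854582e+01,  7.03807804e-02,
        5.31002437e-02, -4.47570710e-05]), 'eef_pos': array([ 0.16476855, -0.60272087,  0.40413861]), 'tcp_rot': array([ 0.09404234, -0.09408247,  0.70127114, -0.70037369]), 'wrist_force': array([ 0.33129628, -0.25641818, -0.89307213]), 'moment': array([-0.04257916,  0.01928411, -0.05212008]), 'width': 0.09084066360360525}
scene [[ 0.64   0.655 -0.402  1.07 ]
 [ 0.769 -0.549  0.329 -0.313]
 [-0.005 -0.52  -0.854  1.092]
 [ 0.     0.     0.     1.   ]] [[418.75496328   0.         252.39060838]
 [  0.         418.75496328 197.88167891]
 [  0.           0.           1.        ]]
top [[-0.002 -0.991  0.134  0.401]
 [-1.     0.003  0.007  0.068]
 [-0.007 -0.134 -0.991  1.441]
 [ 0.     0.     0.     1.   ]] [[488.67456897   0.         255.97306465]
 [  0.         488.67456897 187.45926596]
 [  0.           0.           1.        ]]
```

View pics/top0b.png

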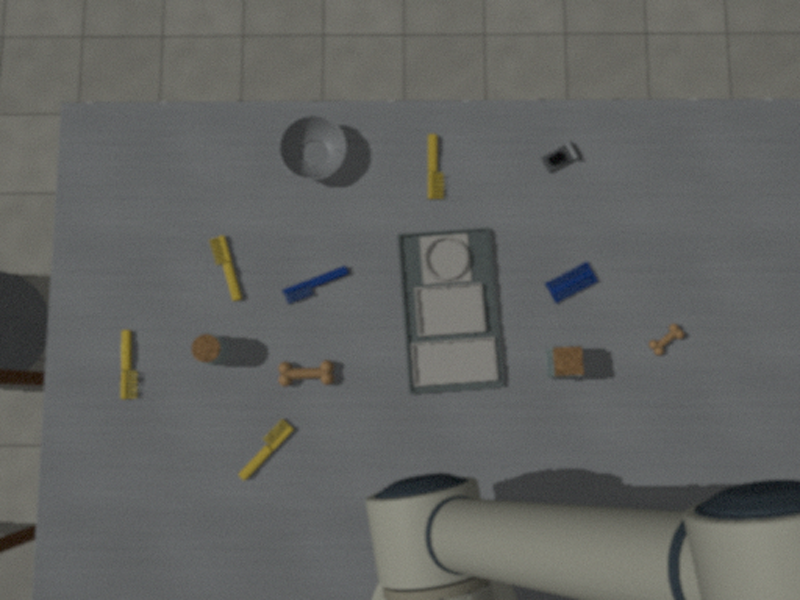

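View pics/scene0b.png

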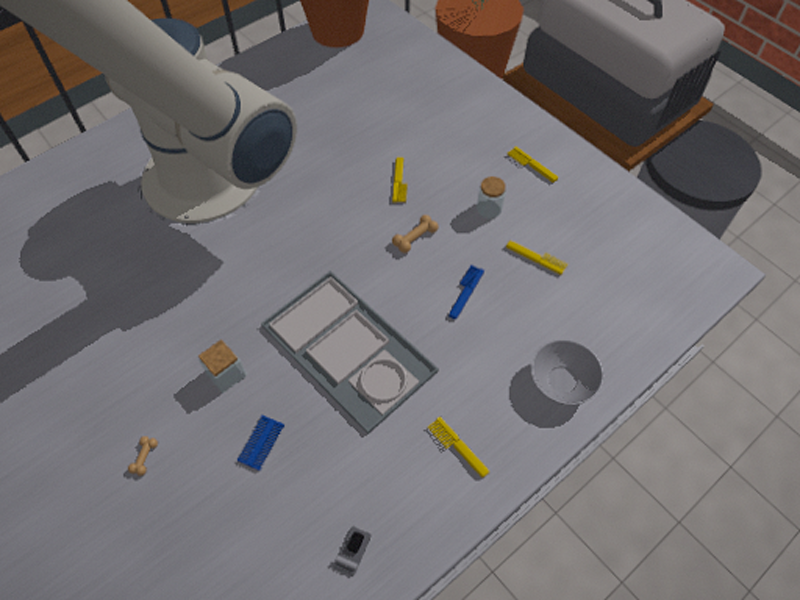

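The top view (800x600) shows these candidates:
- **Blue combs:** (317,284) has a handle. (572,282) is a plain rectangle, so it stays. The four yellow ones are not meant.
- **Bones:** (307,373) is longer than (667,339), so it is the bigger one.
- **Jars:** (205,348) has a round lid. (568,362) is square.
- **Tray:** long bay (455,362), short bay (450,310), ring (447,258).

Next I'll measure these and enlarge them to confirm.

```bash
cat > m.py <<'E'
from h import *
def comps(mask,mn=60):
    n,l,s,ce=cv2.connectedComponentsWithStats(mask.astype(np.uint8)); return [(l==i) for i in range(1,n) if s[i,4]>=mn]
for n in('top','scene'):
    im,d,c=load(n+'0'); hsv=cv2.cvtColor(im,cv2.COLOR_RGB2HSV); H,S,V=[hsv[...,i] for i in range(3)]
    for nm,m,z in(('blue',(H>105)&(H<125)&(S>150),0.011),('tan',(H>5)&(H<20)&(S>85)&(V>60),0.013)):
        for q in comps(m):
            v,u=np.nonzero(q); 
            cn=max(cv2.findContours(q.astype(np.uint8),0,1)[0],key=cv2.contourArea).reshape(-1,2)
            P=ray(c,cn,z)[:,:2]; 
            if abs(P[:,0]).max()>1: continue
            r=cv2.minAreaRect((P*1000).astype(np.float32)); dd=d[q]; 
            A=ray(c,np.c_[u,v],z)[:,:2]*1000
            print(n,nm,'px',u.mean().round(1),v.mean().round(1),len(u),'rect',np.round(r[0],1),np.round(r[1],1),round(r[2],1),'centroid',A.mean(0).round(1), 'at z75',ray(c,[[ (u.min()+u.max())/2,(v.min()+v.max())/2]],.075)[0].round(4))
    cc={'top':[(110,140,250,260),(340,150,460,260)],'scene':[(240,90,350,210),(80,160,200,310)]}[n]
    out=[cv2.resize(im[b:e,a:f,::-1],(400,400),interpolation=cv2.INTER_CUBIC) for a,b,f,e in cc]
    cv2.imwrite(f'pics/crop_{n}.png',np.hstack(out))
E
python3 m.py
```

```text
top blue px 365.8 180.2 319 rect [ 614.6 -245.6] [37.  86.1] 27.3 centroid [ 614.3 -247. ] at z75 [ 0.6037 -0.2305  0.075 ]
top blue px 203.6 179.1 151 rect [616.8 237.9] [ 13.1 122.4] 21.0 centroid [619.2 232.8] at z75 [0.6097 0.2313 0.075 ]
top tan px 426.2 216.7 128 rect [ 505.4 -419.1] [26.3 63.4] 36.5 centroid [ 505.5 -419.1] at z75 [ 0.5001 -0.3974  0.075 ]
top tan px 131.4 222.4 228 rect [492.6 442.4] [50.  46.8] 89.9 centroid [491.4 442.7] at z75 [0.4886 0.426  0.075 ]
top tan px 363.6 230.7 300 rect [ 465.2 -234.8] [50.  52.1] 2.5 centroid [ 465.3 -235.1] at z75 [ 0.463  -0.2218  0.075 ]
top tan px 195.4 238.5 299 rect [444.1 254. ] [40.7 96.7] 1.9 centroid [444.1 254.4] at z75 [0.4421 0.246  0.075 ]
scene blue px 298.2 184.9 238 rect [615.3 233.7] [ 28.2 128.8] 21.7 centroid [614.9 242. ] at z75 [0.6458 0.2046 0.075 ]
scene blue px 166.5 283.0 413 rect [ 617.2 -246.1] [42.9 90.4] 26.4 centroid [ 618.3 -247.2] at z75 [ 0.6451 -0.2511  0.075 ]
scene tan px 95.7 4.8 194 rect [-639.9  215.7] [146.4  65.2] 2.9 centroid [-635.9  209.5] at z75 [-0.5397  0.1705  0.075 ]
scene tan p
[... 1247 characters left out ...]
ect [-623.9  -71.8] [311.   99.9] 0.7 centroid [-570.5  -72.7] at z75 [-0.4899 -0.0789  0.075 ]
scene tan px 499.8 38.6 257 rect [ 629.2 1371.4] [137.   74.3] 0.0 centroid [ 625.1 1370. ] at z75 [0.6509 1.2638 0.075 ]
scene tan px 315.0 119.2 156 rect [456.3 469. ] [48.  55.4] 46.1 centroid [456.9 468.5] at z75 [0.4916 0.4239 0.075 ]
scene tan px 264.8 149.4 242 rect [444.9 253.1] [ 45. 103.] 2.4 centroid [445.5 252.1] at z75 [0.4822 0.2194 0.075 ]
scene tan px 139.0 228.6 300 rect [ 430.5 -216.6] [56.8 52.5] 1.6 centroid [ 429.8 -216.7] at z75 [ 0.4678 -0.2231  0.075 ]
scene tan px 90.8 291.5 183 rect [ 508.4 -419.6] [31.7 65.2] 36.8 centroid [ 508.5 -419.8] at z75 [ 0.5412 -0.4134  0.075 ]
```

```bash
python3 - <<'E'
from h import *
im,d,c=load('top0')
t=cv2.resize(im[140:260,245:335,::-1],(600,800),interpolation=cv2.INTER_CUBIC)
cv2.imwrite('pics/tray.png',cv2.resize(t,(450,600)))
a=cv2.imread('pics/crop_top.png');b=cv2.imread('pics/crop_scene.png')
cv2.imwrite('pics/crops.png',cv2.resize(np.vstack([a,b]),(600,600)))
E
```

```text
(no output)
```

View pics/crops.png

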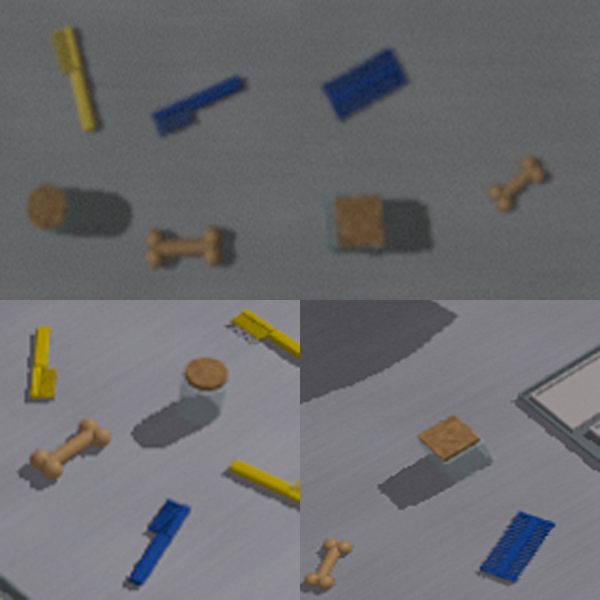

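View pics/tray.png

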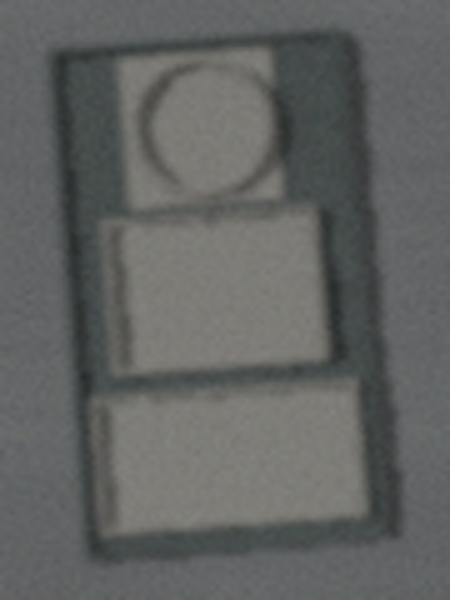

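The crops confirm the choices: the handled blue comb, the bigger bone, and the round-lidded jar with a cylindrical body, with the long bay nearest the robot. Next is a finer measurement of the comb axis and the bays in both views.

```bash
cat > m2.py <<'E'
from h import *
from m import comps
for n in('top','scene'):
    im,d,c=load(n+'0'); hsv=cv2.cvtColor(im,cv2.COLOR_RGB2HSV); H,S,V=[hsv[...,i] for i in range(3)]
    p0=proj(c,[[.617,.236,.01]])[0]
    m=(H>100)&(H<130)&(S>110)
    q=[k for k in comps(m,40) if min(np.hypot(*(np.argwhere(k)[:,::-1]-p0).T))<8][0]
    v,u=np.nonzero(q); P=ray(c,np.c_[u,v],.010)[:,:2]*1000
    # handle only: axis fit by PCA over handle pixels
    ax=np.array([-.37,.929]); 
    for _ in range(4):
        ax/=np.linalg.norm(ax); s=P@ax; k=s<s.min()+68
        w=np.linalg.svd(P[k]-P[k].mean(0))[2][0]; ax=w*np.sign(w[1])
    s=P@ax; nx=np.array([ax[1],-ax[0]]); t=(P[k]@nx); tm=(t.max()+t.min())/2
    ctr=ax*(s.max()+s.min())/2+nx*P[k].mean(0)@nx
    print(n,'comb axis deg',np.degrees(np.arctan2(ax[1],ax[0])).round(1),'len',np.ptp(s).round(1),'ctr',ctr.round(1),'hw',np.ptp(t).round(1))
    # bays: bright low saturation inside the tray
    g=(V>(135 if n=='scene' else 115))&(S<40)
    pt=proj(c,[[.57,.0,.015]])[0]
    roi=np.zeros(g.shape,bool); a=pt.astype(int); roi[a[1]-75:a[1]+75,a[0]-75:a[0]+75]=1
    for k in comps(g&roi,100):
        cn=max(cv2.findContours(k.astype(np.uint8),0,1)[0],key=cv2.contourArea).reshape(-1,2)
        P=ray(c,cn,.012)[:,:2]*1000; r=cv2.minAreaRect(P.astype(np.float32)); print('  white',k.sum(),np.round(r[0],1),np.round(r[1],1),round(r[2],1))
    print(V[a[1]-60:a[1]+61:20,a[0]-60:a[0]+61:20])
E
python3 m2.py | grep -v px
```

```text
top comb axis deg 110.9 len 125.2 ctr [573.7 575.4] hw 15.8
  white 465 [654.5  -5.7] [77.2 78.4] 89.6
  white 1047 [561.6 -20. ] [ 84.4 110.3] 3.5
  white 1202 [463.7 -26.9] [ 76.3 140.1] 1.7
[[104 108 103 104 102 107 105]
 [101 101  80 117  78  97 100]
 [ 64 101  77 122  81 103  97]
 [104 103  66 124 124  96 101]
 [105 103  48  76  83  83 101]
 [100 101  66 128 127  58 101]
 [103 104  99 106 105 103  95]]
scene comb axis deg 111.1 len 130.4 ctr [577.2 574.9] hw 18.0
  white 7835 [576.8  59.7] [335.4 516.7] 46.8
  white 106 [388.9 -17.4] [41.3 80.9] 5.7
  white 963 [465.2 -26.4] [ 79.5 144.6] 3.8
  white 983 [562.9 -18.8] [ 91.7 112.7] 4.0
  white 157 [ 507.7 -146.3] [64.7 61.5] 17.1
  white 685 [663.4  -8.7] [90.4 90.2] 4.1
[[133 131 135 135  81 141 141]
 [136 133  68 134 140 141 140]
 [132 135 151 120 139 142 142]
 [131 150 152 149 133 135 139]
 [136 138  66 101 150 103 142]
 [133 134 139 103 141 141 143]
 [124 130 134 138 140 139 131]]
```

```bash
sed -i 's/nx\*P\[k\].mean(0)@nx/nx*(P[k].mean(0)@nx)/' m2.py; python3 m2.py | grep comb
cat > plan.py <<'E'
from h import *
from scipy.spatial.transform import Rotation as R
def rot(q): return R.from_quat([q[1],q[2],q[3],q[0]])
def plan(pos,N,spin=0.,st=None):
    """rows to reach pos (m) with total spin (deg)"""
    s=st or manip.get_state(); p=np.array(s['eef_pos']);r=rot(s['tcp_rot']); pos=np.array(pos)
    rows=[]
    for i in range(N):
        dw=(pos-p)/(N-i)*1000; t=np.round(r.inv().apply(dw),0); rows.append((*t.astype(int),round(spin/N,1)))
        p=p+r.apply(t)/1000; r=r*R.from_euler('y',spin/N,degrees=True)
    for x in rows: print(x)
    print('max step',max(np.linalg.norm(x[:3]) for x in rows),'end',p.round(4))
def info():
    s=manip.get_state(); M=rot(s['tcp_rot']).as_matrix()
    print('t',s['clock'],'p',s['eef_pos'].round(4),'jaw yaw',np.degrees(np.arctan2(M[1,2],M[0,2])).round(2),'y',M[:,1].round(4),'w',s['width'],'F',s['wrist_force'].round(1),'q',s['joint_positions'].round(2))
E
python3 -c "
from plan import *
info(); print(rot(manip.get_state()['tcp_rot']).as_matrix().round(3))"
```

```text
top comb axis deg 110.9 len 125.2 ctr [617.2 237.7] hw 15.8
scene comb axis deg 111.1 len 130.4 ctr [620.1 237.1] hw 18.0
t 0.1 p [ 0.1648 -0.6028  0.4042] jaw yaw -74.71 y [-2.e-04  1.e-03 -1.e+00] w 0.09084884689751423 F [-0.6  0.6 -0.1] q [-1.4   0.49  1.35 -0.    1.3  -0.1 ]
[[-0.965 -0.     0.264]
 [-0.264  0.001 -0.965]
 [-0.    -1.    -0.001]]
```

```bash
python3 -c "
from plan import *
plan([.6186,.2374,.38],20,-95.7)"
```

```text
(np.int64(-33), np.int64(1), np.int64(-35), -4.8)
(np.int64(-36), np.int64(1), np.int64(-32), -4.8)
(np.int64(-38), np.int64(1), np.int64(-29), -4.8)
(np.int64(-40), np.int64(1), np.int64(-25), -4.8)
(np.int64(-42), np.int64(1), np.int64(-22), -4.8)
(np.int64(-44), np.int64(1), np.int64(-18), -4.8)
(np.int64(-46), np.int64(1), np.int64(-14), -4.8)
(np.int64(-47), np.int64(1), np.int64(-11), -4.8)
(np.int64(-47), np.int64(1), np.int64(-7), -4.8)
(np.int64(-48), np.int64(1), np.int64(-3), -4.8)
(np.int64(-48), np.int64(2), np.int64(1), -4.8)
(np.int64(-47), np.int64(1), np.int64(5), -4.8)
(np.int64(-47), np.int64(2), np.int64(9), -4.8)
(np.int64(-46), np.int64(1), np.int64(13), -4.8)
(np.int64(-44), np.int64(2), np.int64(17), -4.8)
(np.int64(-43), np.int64(1), np.int64(21), -4.8)
(np.int64(-41), np.int64(2), np.int64(24), -4.8)
(np.int64(-39), np.int64(1), np.int64(28), -4.8)
(np.int64(-36), np.int64(2), np.int64(31), -4.8)
(np.int64(-34), np.int64(1), np.int64(33), -4.8)
max step 48.28043081829324 end [0.6182 0.2372 0.38  ]
```

Request:
servo_tool --motion '[{"tx":-33,"ty":1,"tz":-35,"spin":-4.8,"claw":91},{"tx":-36,"ty":1,"tz":-32,"spin":-4.8},{"tx":-38,"ty":1,"tz":-29,"spin":-4.8},{"tx":-40,"ty":1,"tz":-25,"spin":-4.8},{"tx":-42,"ty":1,"tz":-22,"spin":-4.8},{"tx":-44,"ty":1,"tz":-18,"spin":-4.8},{"tx":-46,"ty":1,"tz":-14,"spin":-4.8},{"tx":-47,"ty":1,"tz":-11,"spin":-4.8},{"tx":-47,"ty":1,"tz":-7,"spin":-4.8},{"tx":-48,"ty":1,"tz":-3,"spin":-4.8},{"tx":-48,"ty":2,"tz":1,"spin":-4.8},{"tx":-47,"ty":1,"tz":5,"spin":-4.8},{"tx":-47,"ty":2,"tz":9,"spin":-4.8},{"tx":-46,"ty":1,"tz":13,"spin":-4.8},{"tx":-44,"ty":2,"tz":17,"spin":-4.8},{"tx":-43,"ty":1,"tz":21,"spin":-4.8},{"tx":-41,"ty":2,"tz":24,"spin":-4.8},{"tx":-39,"ty":1,"tz":28,"spin":-4.8},{"tx":-36,"ty":2,"tz":31,"spin":-4.8},{"tx":-34,"ty":1,"tz":33,"spin":-4.8}]'

```text
$.motion[1]: bad value
```

```bash
python3 -c "
from plan import *
info(); plan([.6186,.2374,.36],5)"
```

```text
t 0.1 p [ 0.1648 -0.6028  0.4042] jaw yaw -74.71 y [-2.e-04  1.e-03 -1.e+00] w 0.09084884689751423 F [-0.6  0.6 -0.1] q [-1.4   0.49  1.35 -0.    1.3  -0.1 ]
(np.int64(-132), np.int64(9), np.int64(-138), 0.0)
(np.int64(-132), np.int64(9), np.int64(-138), 0.0)
(np.int64(-132), np.int64(9), np.int64(-138), 0.0)
(np.int64(-132), np.int64(9), np.int64(-138), 0.0)
(np.int64(-131), np.int64(9), np.int64(-139), 0.0)
max step 191.2145391961605 end [0.6182 0.2376 0.36  ]
```

Every row needs all the fields, including claw.

Request:
servo_tool --motion '[{"tx":-33,"ty":1,"tz":-35,"spin":-4.8,"claw":91},{"tx":-36,"ty":1,"tz":-32,"spin":-4.8,"claw":91},{"tx":-38,"ty":1,"tz":-29,"spin":-4.8,"claw":91},{"tx":-40,"ty":1,"tz":-25,"spin":-4.8,"claw":91},{"tx":-42,"ty":1,"tz":-22,"spin":-4.8,"claw":91},{"tx":-44,"ty":1,"tz":-18,"spin":-4.8,"claw":91},{"tx":-46,"ty":1,"tz":-14,"spin":-4.8,"claw":91},{"tx":-47,"ty":1,"tz":-11,"spin":-4.8,"claw":91},{"tx":-47,"ty":1,"tz":-7,"spin":-4.8,"claw":91},{"tx":-48,"ty":1,"tz":-3,"spin":-4.8,"claw":91},{"tx":-48,"ty":2,"tz":1,"spin":-4.8,"claw":91},{"tx":-47,"ty":1,"tz":5,"spin":-4.8,"claw":91},{"tx":-47,"ty":2,"tz":9,"spin":-4.8,"claw":91},{"tx":-46,"ty":1,"tz":13,"spin":-4.8,"claw":91},{"tx":-44,"ty":2,"tz":17,"spin":-4.8,"claw":91},{"tx":-43,"ty":1,"tz":21,"spin":-4.8,"claw":91},{"tx":-41,"ty":2,"tz":24,"spin":-4.8,"claw":91},{"tx":-39,"ty":1,"tz":28,"spin":-4.8,"claw":91},{"tx":-36,"ty":2,"tz":31,"spin":-4.8,"claw":91},{"tx":-34,"ty":1,"tz":33,"spin":-4.8,"claw":91}]'

```text
clock: 2.6
eef_pos: [0.6058, 0.2753, 0.3763]
tcp_rot: [-0.594, 0.594, -0.385, 0.383]
wrist_force: [0.5, 0.1, 0.4]
width: 0.0909
```

```bash
python3 -c "
from plan import *
info(); im,d,c=snap('wrist','w1'); print(np.round(c['extrinsics'],3)); cv2.imwrite('pics/w1b.png',im[:,:,::-1])"
```

```text
t 2.6 p [0.6058 0.2753 0.3763] jaw yaw 24.21 y [-0.0033  0.0017 -1.    ] w 0.09094365809099288 F [0.5 0.1 0.4] q [ 0.34  0.58  1.27  0.    1.3  -0.09]
[[ 0.91   0.401  0.109  0.576]
 [ 0.416 -0.878 -0.238  0.349]
 [-0.     0.261 -0.965  0.357]
 [ 0.     0.     0.     1.   ]]
```

View pics/w1b.png

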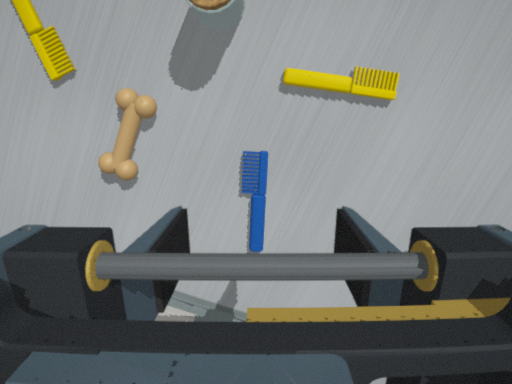

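The wrist view shows the blue handled comb from (255,152) to (257,250), with its teeth to the left. The bone is at (128,133) and the jar at (210,0). I'll measure the comb and bone from here.

```bash
cat > m3.py <<'E'
from h import *
from m import comps
def comb(tag,z=.012):
    im,d,c=load(tag); hsv=cv2.cvtColor(im,cv2.COLOR_RGB2HSV); H,S,V=[hsv[...,i] for i in range(3)]
    q=max(comps((H>105)&(H<125)&(S>170)&(V>60),100),key=lambda k:k.sum())
    v,u=np.nonzero(q); P=ray(c,np.c_[u,v],z)[:,:2]*1000
    ax=np.array([-.37,.929])
    for _ in range(5):
        ax/=np.linalg.norm(ax); s=P@ax; k=s<s.min()+70
        w=np.linalg.svd(P[k]-P[k].mean(0),full_matrices=False)[2][0]; ax=w*np.sign(w[1])
    nx=np.array([ax[1],-ax[0]]);s=P@ax;t=P[k]@nx
    print('comb axis',np.degrees(np.arctan2(ax[1],ax[0])).round(1),'len',np.ptp(s).round(1),'hw',np.ptp(t).round(1),'ctr',(ax*(s.max()+s.min())/2+nx*t.mean()).round(1),'tot w',np.ptp(P@nx).round(1))
def bone(tag,z=.013):
    im,d,c=load(tag); hsv=cv2.cvtColor(im,cv2.COLOR_RGB2HSV); H,S,V=[hsv[...,i] for i in range(3)]
    for q in comps((H>5)&(H<20)&(S>85)&(V>60),300):
        cn=max(cv2.findContours(q.astype(np.uint8),0,1)[0],key=cv2.contourArea).reshape(-1,2)
        if cn.min()<1: continue
        P=ray(c,cn,z)[:,:2]*1000; r=cv2.minAreaRect(P.astype(np.float32))
        print('tan',cn.mean(0).round(),np.round(r[0],1),np.round(r[1],1),round(r[2],1))
if __name__=='__main__':
    import sys
    comb(sys.argv[1]); bone(sys.argv[1])
E
python3 m3.py w1 | grep -v px; python3 -c "
from plan import *
plan([.6186,.2374,.36],3,3)"
```

```text
comb axis 111.7 len 126.3 hw 16.0 ctr [617.7 246.2] tot w 28.0
tan [127. 134.] [444.6 258. ] [ 47.  103.3] 2.5
(np.int64(14), np.int64(5), np.int64(-2), 1.0)
(np.int64(15), np.int64(5), np.int64(-2), 1.0)
(np.int64(15), np.int64(6), np.int64(-2), 1.0)
max step 16.278820596099706 end [0.6192 0.2372 0.3598]
```

```bash
python3 - <<'E'
s=open('h.py').read()
s=s.replace("im,d=viewer.snapshot(n); c=viewer.get_calibration(n)","c=viewer.get_calibration(n); im,d=viewer.snapshot(n)")
open('h.py','w').write(s)
E
python3 -c "
from plan import *
info(); snap('wrist','w2')
info()
plan([.6186,.2374,.26],5,manip and 3.2)"; python3 m3.py w2|grep -v px
```

```text
t 2.65 p [0.6072 0.2799 0.376 ] jaw yaw 24.59 y [-0.0018  0.004  -1.    ] w 0.09117192497530181 F [-4.7  2.6 -1.1] q [ 0.34  0.58  1.26  0.    1.3  -0.09]
t 2.7 p [0.6062 0.2775 0.3758] jaw yaw 24.34 y [-0.0024  0.0029 -1.    ] w 0.09134630925249114 F [-0.7 -0.8 -0.1] q [ 0.34  0.58  1.27  0.    1.3  -0.09]
(np.int64(8), np.int64(23), np.int64(-1), 0.6)
(np.int64(9), np.int64(23), np.int64(-1), 0.6)
(np.int64(8), np.int64(23), np.int64(-1), 0.6)
(np.int64(9), np.int64(23), np.int64(-1), 0.6)
(np.int64(8), np.int64(24), np.int64(0), 0.6)
max step 25.298221281347036 end [0.6187 0.2377 0.2597]
comb axis 111.6 len 125.7 hw 16.0 ctr [615.1 241.4] tot w 27.9
tan [124. 136.] [442.  253.6] [ 47.1 103.5] 1.9
```

Request:
servo_tool --motion '[{"tx":8,"ty":23,"tz":-1,"spin":0.6,"claw":60},{"tx":9,"ty":23,"tz":-1,"spin":0.6,"claw":60},{"tx":8,"ty":23,"tz":-1,"spin":0.6,"claw":60},{"tx":9,"ty":23,"tz":-1,"spin":0.6,"claw":60},{"tx":8,"ty":24,"tz":0,"spin":0.6,"claw":60},{"tx":0,"ty":0,"tz":0,"spin":0,"claw":60},{"tx":0,"ty":0,"tz":0,"spin":0,"claw":60}]'

```text
clock: 3.58
eef_pos: [0.6177, 0.2353, 0.2558]
tcp_rot: [-0.583, 0.584, -0.402, 0.398]
wrist_force: [-0.1, -0.4, 0.6]
width: 0.0598
```

```bash
python3 -c "
from plan import *
info(); plan([.6175,.2385,.194],4,0)"
```

```text
t 3.575 p [0.6177 0.2353 0.2558] jaw yaw 21.15 y [-0.0052  0.0017 -1.    ] w 0.05975914768840964 F [-0.1 -0.4  0.6] q [ 0.27  0.7   1.39  0.    1.05 -0.1 ]
(np.int64(-1), np.int64(15), np.int64(0), 0.0)
(np.int64(-1), np.int64(16), np.int64(0), 0.0)
(np.int64(0), np.int64(15), np.int64(1), 0.0)
(np.int64(-1), np.int64(16), np.int64(0), 0.0)
max step 16.0312195418814 end [0.6172 0.2385 0.1938]
```

Request:
servo_tool --motion '[{"tx":-1,"ty":15,"tz":0,"spin":0,"claw":60},{"tx":-1,"ty":16,"tz":0,"spin":0,"claw":60},{"tx":0,"ty":15,"tz":1,"spin":0,"claw":60},{"tx":-1,"ty":13,"tz":0,"spin":0,"claw":60},{"tx":0,"ty":0,"tz":0,"spin":0,"claw":60},{"tx":0,"ty":0,"tz":0,"spin":0,"claw":60}]'

```text
clock: 4.32
eef_pos: [0.6172, 0.2396, 0.1938]
tcp_rot: [-0.583, 0.584, -0.401, 0.398]
wrist_force: [0.0, -0.0, 0.0]
width: 0.0606
```

```bash
python3 -c "
from plan import *
info()"
```

```text
t 4.325 p [0.6172 0.2396 0.1938] jaw yaw 21.21 y [-0.004   0.0021 -1.    ] w 0.060557982078598395 F [ 0. -0.  0.] q [ 0.28  0.78  1.42  0.    0.94 -0.09]
```

Request:
servo_tool --motion '[{"tx":0,"ty":0,"tz":0,"spin":0,"claw":5},{"tx":0,"ty":0,"tz":0,"spin":0,"claw":5},{"tx":0,"ty":0,"tz":0,"spin":0,"claw":5},{"tx":0,"ty":0,"tz":0,"spin":0,"claw":5},{"tx":0,"ty":0,"tz":0,"spin":0,"claw":5},{"tx":0,"ty":0,"tz":0,"spin":0,"claw":5}]' --grip_force 20

```text
clock: 5.08
eef_pos: [0.6177, 0.2396, 0.1952]
tcp_rot: [0.584, -0.583, 0.401, -0.398]
wrist_force: [0.1, 0.8, -1.4]
width: 0.028
```

Request:
servo_tool --motion '[{"tx":0,"ty":-15,"tz":0,"spin":0,"claw":5},{"tx":0,"ty":-25,"tz":0,"spin":0,"claw":5},{"tx":0,"ty":-25,"tz":0,"spin":0,"claw":5},{"tx":0,"ty":-20,"tz":0,"spin":0,"claw":5}]'

```text
clock: 5.58
eef_pos: [0.6175, 0.2393, 0.2842]
tcp_rot: [-0.583, 0.584, -0.401, 0.398]
wrist_force: [1.3, -0.2, -0.0]
width: 0.0278
```

```bash
python3 -c "
from plan import *
info(); snap('wrist','w3'); snap('scene','s3')"
```

```text
t 5.575 p [0.6175 0.2393 0.2842] jaw yaw 21.21 y [-0.0035  0.0022 -1.    ] w 0.027804392613879524 F [ 1.3 -0.2 -0. ] q [ 0.28  0.67  1.37  0.    1.11 -0.09]
```

View pics/w3.png

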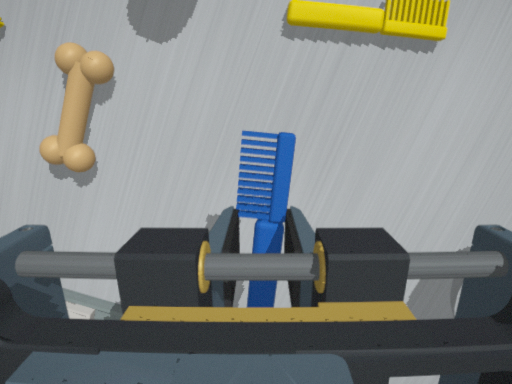

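View pics/s3.png

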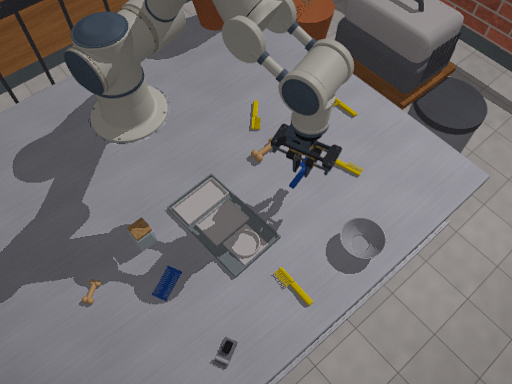

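The grip width is 28 mm instead of 18. The wrist picture shows the pads at (240,215) and (295,215) overlapping the start of the toothed part at v≈218. I'll set the comb back down and regrasp 12 mm further down the handle.

Request:
servo_tool --motion '[{"tx":0,"ty":30,"tz":0,"spin":0,"claw":5},{"tx":0,"ty":30,"tz":0,"spin":0,"claw":5},{"tx":0,"ty":20,"tz":0,"spin":0,"claw":5},{"tx":0,"ty":9,"tz":0,"spin":0,"claw":5},{"tx":0,"ty":0,"tz":0,"spin":0,"claw":5},{"tx":0,"ty":0,"tz":0,"spin":0,"claw":5}]'

```text
clock: 6.42
eef_pos: [0.6183, 0.2398, 0.1951]
tcp_rot: [0.585, -0.582, 0.4, -0.399]
wrist_force: [-1.0, -0.8, -0.3]
width: 0.0277
```

Request:
servo_tool --motion '[{"tx":0,"ty":0,"tz":0,"spin":0,"claw":50},{"tx":0,"ty":0,"tz":0,"spin":0,"claw":50},{"tx":0,"ty":0,"tz":0,"spin":0,"claw":50},{"tx":6,"ty":0,"tz":0,"spin":0,"claw":50},{"tx":6,"ty":0,"tz":0,"spin":0,"claw":50},{"tx":0,"ty":0,"tz":0,"spin":0,"claw":50}]'

```text
clock: 7.18
eef_pos: [0.6233, 0.2277, 0.1964]
tcp_rot: [0.586, -0.581, 0.399, -0.4]
wrist_force: [0.2, 0.0, -0.3]
width: 0.0503
```

```bash
python3 -c "
from plan import *
info(); snap('wrist','w4')"
```

```text
t 7.175 p [0.6233 0.2277 0.1964] jaw yaw 21.2 y [ 0.0041  0.0043 -1.    ] w 0.05025161704164929 F [ 0.2  0.  -0.3] q [ 0.26  0.78  1.42  0.    0.93 -0.11]
```

View pics/w4.png

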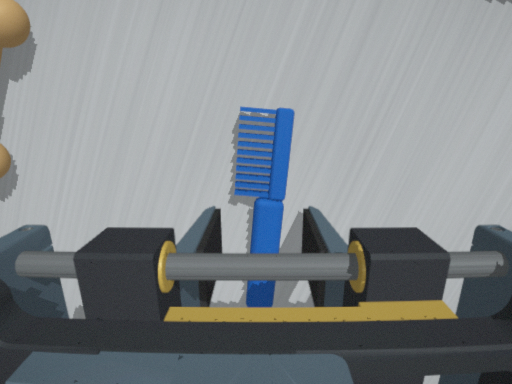

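The comb head now ends at v≈198, clear of the pads, which start at v≈208. Closing on the plain handle.

Request:
servo_tool --motion '[{"tx":0,"ty":2,"tz":0,"spin":0,"claw":50},{"tx":0,"ty":0,"tz":0,"spin":0,"claw":5},{"tx":0,"ty":0,"tz":0,"spin":0,"claw":5},{"tx":0,"ty":0,"tz":0,"spin":0,"claw":5},{"tx":0,"ty":0,"tz":0,"spin":0,"claw":5},{"tx":0,"ty":0,"tz":0,"spin":0,"claw":5},{"tx":0,"ty":0,"tz":0,"spin":0,"claw":5}]' --grip_force 20

```text
clock: 8.1
eef_pos: [0.623, 0.2283, 0.1941]
tcp_rot: [0.586, -0.582, 0.399, -0.4]
wrist_force: [-0.3, 0.0, 0.7]
width: 0.018
```

Request:
servo_tool --motion '[{"tx":0,"ty":-15,"tz":0,"spin":0,"claw":5},{"tx":0,"ty":-25,"tz":0,"spin":0,"claw":5},{"tx":0,"ty":-25,"tz":0,"spin":0,"claw":5},{"tx":0,"ty":-15,"tz":0,"spin":0,"claw":5}]'

```text
clock: 8.6
eef_pos: [0.6226, 0.2278, 0.2783]
tcp_rot: [0.585, -0.582, 0.399, -0.399]
wrist_force: [0.4, -0.6, -0.1]
width: 0.0177
```

```bash
python3 -c "
from plan import *
info(); im,d,c=snap('wrist','w5');
print(d[150:200:10,283])
plan([.4745,-.0275,.27],10,15.5)"
```

```text
t 8.6 p [0.6226 0.2278 0.2783] jaw yaw 21.22 y [ 0.0029  0.0041 -1.    ] w 0.01772497468818744 F [ 0.4 -0.6 -0.1] q [ 0.26  0.68  1.38  0.    1.09 -0.11]
[0.2587582  0.2610111  0.26291677 0.2656851  0.2674581 ]
(np.int64(18), np.int64(1), np.int64(-23), 1.6)
(np.int64(19), np.int64(1), np.int64(-23), 1.6)
(np.int64(20), np.int64(1), np.int64(-22), 1.6)
(np.int64(20), np.int64(1), np.int64(-21), 1.6)
(np.int64(21), np.int64(1), np.int64(-21), 1.6)
(np.int64(21), np.int64(1), np.int64(-20), 1.6)
(np.int64(22), np.int64(0), np.int64(-20), 1.6)
(np.int64(23), np.int64(1), np.int64(-19), 1.6)
(np.int64(23), np.int64(0), np.int64(-19), 1.6)
(np.int64(23), np.int64(1), np.int64(-18), 1.6)
max step 29.8496231131986 end [ 0.4745 -0.027   0.27  ]
```

View pics/w5.png

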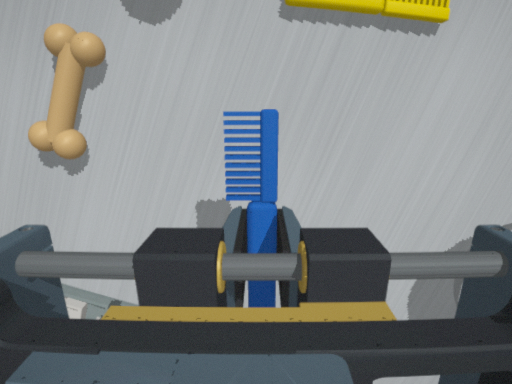

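The comb is held on the handle (width 17.7 mm) with the head aligned at (250,155). Next I'll go past the tray so the wrist camera can see all the bays.

```bash
python3 -c "
from plan import *
im,d,c=load('w5'); z=.2783-.182
t=ray(c,[[269,109]],z)[0]; print('tip',t); a=np.radians(111.2); print('centre',t[:2]-.065*np.array([np.cos(a),np.sin(a)]))
plan([.56,-.14,.40],10,17)"
```

```text
tip [0.59963147 0.30046401 0.0963    ]
centre [0.62313707 0.23986296]
(np.int64(32), np.int64(-12), np.int64(-19), 1.7)
(np.int64(33), np.int64(-12), np.int64(-18), 1.7)
(np.int64(33), np.int64(-12), np.int64(-17), 1.7)
(np.int64(34), np.int64(-12), np.int64(-16), 1.7)
(np.int64(34), np.int64(-12), np.int64(-15), 1.7)
(np.int64(34), np.int64(-12), np.int64(-14), 1.7)
(np.int64(35), np.int64(-13), np.int64(-13), 1.7)
(np.int64(35), np.int64(-12), np.int64(-13), 1.7)
(np.int64(36), np.int64(-13), np.int64(-11), 1.7)
(np.int64(35), np.int64(-12), np.int64(-10), 1.7)
max step 39.824615503479755 end [ 0.5604 -0.1395  0.3999]
```

Request:
servo_tool --motion '[{"tx":32,"ty":-12,"tz":-19,"spin":1.7,"claw":5},{"tx":33,"ty":-12,"tz":-18,"spin":1.7,"claw":5},{"tx":33,"ty":-12,"tz":-17,"spin":1.7,"claw":5},{"tx":34,"ty":-12,"tz":-16,"spin":1.7,"claw":5},{"tx":34,"ty":-12,"tz":-15,"spin":1.7,"claw":5},{"tx":34,"ty":-12,"tz":-14,"spin":1.7,"claw":5},{"tx":35,"ty":-13,"tz":-13,"spin":1.7,"claw":5},{"tx":35,"ty":-12,"tz":-13,"spin":1.7,"claw":5},{"tx":36,"ty":-13,"tz":-11,"spin":1.7,"claw":5},{"tx":35,"ty":-12,"tz":-10,"spin":1.7,"claw":5},{"tx":0,"ty":0,"tz":0,"spin":0,"claw":5},{"tx":0,"ty":0,"tz":0,"spin":0,"claw":5}]'

```text
clock: 10.15
eef_pos: [0.5558, -0.1501, 0.4019]
tcp_rot: [0.518, -0.514, 0.484, -0.483]
wrist_force: [0.4, 0.5, 0.2]
width: 0.0176
```

```bash
python3 -c "
from plan import *
info(); snap('wrist','w6')"
```

```text
t 10.15 p [ 0.5558 -0.1501  0.4019] jaw yaw 3.72 y [ 0.0031  0.0049 -1.    ] w 0.017618751821076774 F [0.4 0.5 0.2] q [-0.37  0.43  1.47  0.01  1.24 -0.44]
```

View pics/w6.png

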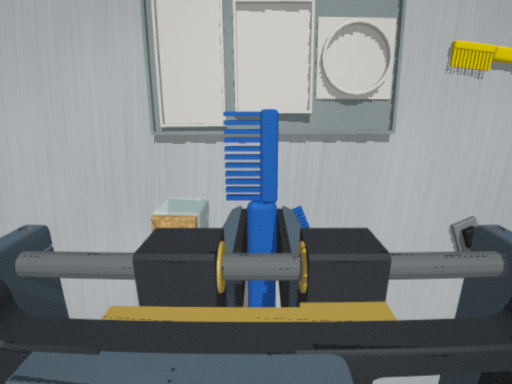

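```bash
python3 -c "
from plan import *
im,d,c=load('w6')
cv2.imwrite('pics/w6c.png',cv2.resize(im[0:145,140:410,::-1],None,fx=2.9,fy=2.9,interpolation=cv2.INTER_CUBIC))"
```

```text
(no output)
```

View pics/w6c.png

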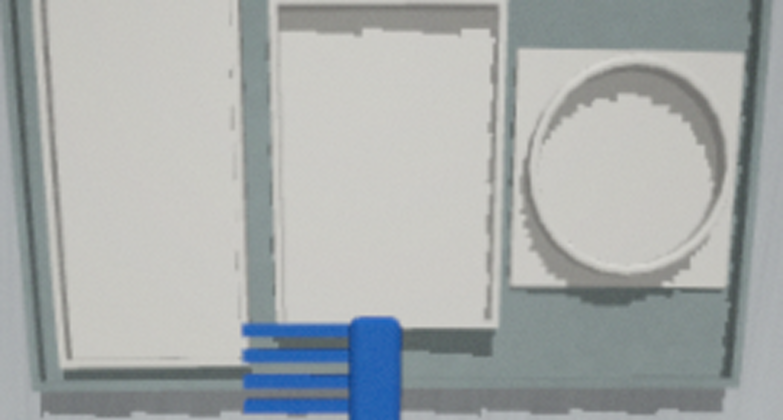

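```bash
python3 -c "
from plan import *
im,d,c=load('w6')
f=lambda p,z: ray(c,np.array(p)/2.9+[140,0],z)[:,:2]*1000
e=f([[33,388],[735,385]],.012); v=e[1]-e[0]; yaw=np.arctan2(v[1],v[0]); print('tray front',e.round(1),np.hypot(*v),np.degrees(yaw))
ex=v/np.hypot(*v); ey=np.array([-ex[1],ex[0]]); tc=e.mean(0)+88*ey; print('tray c',tc)
r=f([[627.5,164]],.017); print('ring',r)
b=f([[270,1],[507,1],[498,328],[273,328]],.015); print('bone',b.round(1),b.mean(0),np.hypot(*(b[1]-b[0])),np.hypot(*(b[2]-b[1])))
l=f([[62,370],[247,368]],.015); print('long',l.round(1),np.hypot(*(l[1]-l[0])),l.mean(0)+78*ey)
for k in(-98,0,98): print(tc+k*ex)
"
```

```text
tray front [[ 417.1 -111.6]
 [ 718.4  -90.6]] 302.03822484567286 3.974308896565189
tray c [561.65763499 -13.30153466]
ring [[657.91057584  -6.63214672]]
bone [[512.5  43.4]
 [603.9  49.7]
 [612.8 -74.3]
 [519.3 -80.5]] [562.12983427 -15.4203667 ] 91.6911033175089 124.3665303461597
long [[ 430.8 -103. ]
 [ 509.1  -97.6]] 78.47722362998586 [464.51672591 -22.45694329]
[463.89330261 -20.0938328 ]
[561.65763499 -13.30153466]
[659.42196738  -6.50923652]
```

```bash
python3 -c "
from plan import *
plan([.4683,-.0353,.27],7,0)"
```

```text
(np.int64(-17), np.int64(19), np.int64(-11), 0.0)
(np.int64(-17), np.int64(19), np.int64(-12), 0.0)
(np.int64(-17), np.int64(19), np.int64(-11), 0.0)
(np.int64(-17), np.int64(19), np.int64(-12), 0.0)
(np.int64(-17), np.int64(19), np.int64(-11), 0.0)
(np.int64(-17), np.int64(19), np.int64(-12), 0.0)
(np.int64(-17), np.int64(18), np.int64(-11), 0.0)
max step 28.178005607210743 end [ 0.4687 -0.0358  0.2702]
```

Request:
servo_tool --motion '[{"tx":-17,"ty":19,"tz":-11,"spin":0,"claw":5},{"tx":-17,"ty":19,"tz":-12,"spin":0,"claw":5},{"tx":-17,"ty":19,"tz":-11,"spin":0,"claw":5},{"tx":-17,"ty":19,"tz":-12,"spin":0,"claw":5},{"tx":-17,"ty":19,"tz":-11,"spin":0,"claw":5},{"tx":-17,"ty":19,"tz":-12,"spin":0,"claw":5},{"tx":-17,"ty":18,"tz":-11,"spin":0,"claw":5},{"tx":0,"ty":0,"tz":0,"spin":0,"claw":5},{"tx":0,"ty":0,"tz":0,"spin":0,"claw":5}]'

```text
clock: 11.32
eef_pos: [0.4658, -0.0251, 0.2647]
tcp_rot: [0.521, -0.517, 0.481, -0.479]
wrist_force: [0.1, 0.1, 0.2]
width: 0.0177
```

```bash
python3 -c "
from plan import *
info(); snap('wrist','w7'); snap('top','t7'); plan([.4683,-.0353,.204],4,0)"
```

```text
t 11.325 p [ 0.4658 -0.0251  0.2647] jaw yaw 4.46 y [ 6.0e-04  5.9e-03 -1.0e+00] w 0.017718390268923957 F [0.1 0.1 0.2] q [-0.18  0.49  1.88  0.01  0.77 -0.27]
(np.int64(3), np.int64(15), np.int64(0), 0.0)
(np.int64(2), np.int64(15), np.int64(1), 0.0)
(np.int64(3), np.int64(15), np.int64(0), 0.0)
(np.int64(2), np.int64(16), np.int64(1), 0.0)
max step 16.15549442140351 end [ 0.4686 -0.0349  0.2038]
```

View pics/w7.png

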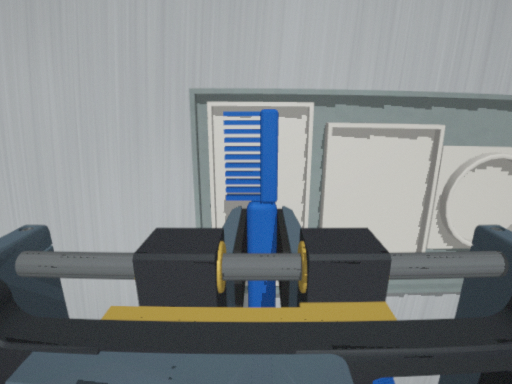

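The comb sits over the long bay, whose rim runs from (210,105) to (312,105), and needs to come back about 10 mm. Lowering it now.

Request:
servo_tool --motion '[{"tx":3,"ty":15,"tz":0,"spin":0,"claw":5},{"tx":2,"ty":15,"tz":1,"spin":0,"claw":5},{"tx":3,"ty":13,"tz":0,"spin":0,"claw":5},{"tx":2,"ty":10,"tz":1,"spin":0,"claw":5},{"tx":0,"ty":5,"tz":0,"spin":0,"claw":5},{"tx":0,"ty":0,"tz":0,"spin":0,"claw":5},{"tx":0,"ty":0,"tz":0,"spin":0,"claw":5}]'

```text
clock: 12.3
eef_pos: [0.4714, -0.037, 0.2069]
tcp_rot: [0.521, -0.516, 0.48, -0.481]
wrist_force: [-0.9, -0.5, -0.5]
width: 0.0179
```

```bash
python3 -c "
from plan import *
info()"
```

```text
t 12.3 p [ 0.4714 -0.037   0.2069] jaw yaw 4.33 y [ 0.0071  0.0046 -1.    ] w 0.017928889428572473 F [-0.9 -0.5 -0.5] q [-0.21  0.6   1.91  0.01  0.62 -0.29]
```

Request:
servo_tool --motion '[{"tx":0,"ty":3,"tz":-2,"spin":0,"claw":5},{"tx":0,"ty":2,"tz":0,"spin":0,"claw":5},{"tx":0,"ty":0,"tz":0,"spin":0,"claw":5},{"tx":0,"ty":0,"tz":0,"spin":0,"claw":5}]'

```text
clock: 12.8
eef_pos: [0.4694, -0.037, 0.2021]
tcp_rot: [0.522, -0.516, 0.48, -0.482]
wrist_force: [1.2, 0.2, 0.3]
width: 0.0179
```

Release gently to 30 mm and lift.

Request:
servo_tool --motion '[{"tx":0,"ty":0.5,"tz":0,"spin":0,"claw":5},{"tx":0,"ty":0,"tz":0,"spin":0,"claw":22},{"tx":0,"ty":0,"tz":0,"spin":0,"claw":28},{"tx":0,"ty":0,"tz":0,"spin":0,"claw":28},{"tx":0,"ty":0,"tz":0,"spin":0,"claw":28},{"tx":0,"ty":-15,"tz":0,"spin":0,"claw":28},{"tx":0,"ty":-25,"tz":0,"spin":0,"claw":28},{"tx":0,"ty":-35,"tz":0,"spin":0,"claw":45},{"tx":0,"ty":-35,"tz":0,"spin":0,"claw":60},{"tx":0,"ty":0,"tz":0,"spin":0,"claw":60}]'

```text
clock: 14.05
eef_pos: [0.4684, -0.0375, 0.3146]
tcp_rot: [0.521, -0.516, 0.48, -0.481]
wrist_force: [0.4, 0.1, -0.7]
width: 0.0553
```

```bash
python3 -c "
from plan import *
info(); snap('wrist','w8'); plan([.4443,.2537,.30],9,2)"
```

```text
t 14.05 p [ 0.4684 -0.0375  0.3146] jaw yaw 4.34 y [ 0.0069  0.0046 -1.    ] w 0.0552897070796944 F [ 0.4  0.1 -0.7] q [-0.21  0.4   1.83  0.01  0.9  -0.29]
(np.int64(-32), np.int64(2), np.int64(0), 0.2)
(np.int64(-32), np.int64(2), np.int64(0), 0.2)
(np.int64(-33), np.int64(2), np.int64(-1), 0.2)
(np.int64(-32), np.int64(1), np.int64(-1), 0.2)
(np.int64(-33), np.int64(2), np.int64(-1), 0.2)
(np.int64(-32), np.int64(1), np.int64(-1), 0.2)
(np.int64(-33), np.int64(2), np.int64(-1), 0.2)
(np.int64(-32), np.int64(1), np.int64(-1), 0.2)
(np.int64(-33), np.int64(2), np.int64(0), 0.2)
max step 33.075670817082454 end [0.4446 0.2538 0.2997]
```

View pics/w8.png

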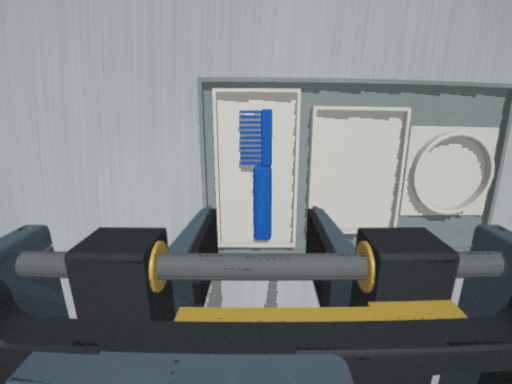

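The comb lies flat inside the long bay, spanning (240–272, 110–240). On to the bone.

Request:
servo_tool --motion '[{"tx":-32,"ty":2,"tz":0,"spin":0.2,"claw":60},{"tx":-32,"ty":2,"tz":0,"spin":0.2,"claw":60},{"tx":-33,"ty":2,"tz":-1,"spin":0.2,"claw":60},{"tx":-32,"ty":1,"tz":-1,"spin":0.2,"claw":60},{"tx":-33,"ty":2,"tz":-1,"spin":0.2,"claw":60},{"tx":-32,"ty":1,"tz":-1,"spin":0.2,"claw":60},{"tx":-33,"ty":2,"tz":-1,"spin":0.2,"claw":60},{"tx":-32,"ty":1,"tz":-1,"spin":0.2,"claw":60},{"tx":-23,"ty":2,"tz":0,"spin":0.2,"claw":60},{"tx":0,"ty":0,"tz":0,"spin":0,"claw":60},{"tx":0,"ty":0,"tz":0,"spin":0,"claw":60}]'

```text
clock: 15.48
eef_pos: [0.4411, 0.2513, 0.2873]
tcp_rot: [-0.508, 0.513, -0.492, 0.486]
wrist_force: [0.6, -0.3, 0.5]
width: 0.0599
```

```bash
python3 -c "
from plan import *
info(); snap('wrist','w9');plan([.4443,.2537,.23],4,0)"
```

```text
t 15.475 p [0.4411 0.2513 0.2873] jaw yaw 2.41 y [-1.140e-02  8.000e-04 -9.999e-01] w 0.059948465813874904 F [ 0.6 -0.3  0.5] q [0.4  0.49 1.76 0.01 0.9  0.35]
(np.int64(-1), np.int64(14), np.int64(1), 0.0)
(np.int64(0), np.int64(14), np.int64(1), 0.0)
(np.int64(-1), np.int64(15), np.int64(1), 0.0)
(np.int64(0), np.int64(14), np.int64(1), 0.0)
max step 15.066519173319364 end [0.4444 0.2534 0.2303]
```

View pics/w9.png

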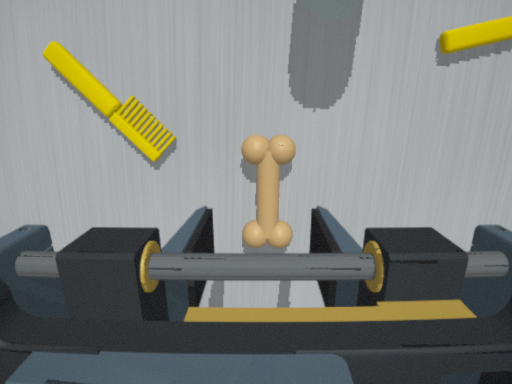

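```bash
python3 -c "
from m3 import bone; bone('w9')"|grep ^tan
```

```text
tan [268. 190.] [443.  253.3] [ 44.9 104.4] 2.0
```

The wrist measurement of (443, 253) agrees with the earlier views. The tool is tilted about 0.6°, so I'll aim +4 mm in z and descend.

Request:
servo_tool --motion '[{"tx":-1,"ty":20,"tz":1,"spin":0,"claw":60},{"tx":0,"ty":20,"tz":1,"spin":0,"claw":60},{"tx":-1,"ty":20,"tz":1,"spin":0,"claw":60},{"tx":0,"ty":15,"tz":1,"spin":0,"claw":60},{"tx":0,"ty":9,"tz":1,"spin":0,"claw":60},{"tx":0,"ty":0,"tz":0,"spin":0,"claw":60},{"tx":0,"ty":0,"tz":0,"spin":0,"claw":60}]'

```text
clock: 16.4
eef_pos: [0.4464, 0.2496, 0.2012]
tcp_rot: [-0.507, 0.511, -0.494, 0.488]
wrist_force: [-0.2, 0.7, -0.7]
width: 0.0597
```

```bash
python3 -c "
from plan import *
info()"
```

```text
t 16.4 p [0.4464 0.2496 0.2012] jaw yaw 2.12 y [-0.0106  0.001  -0.9999] w 0.05969796985808661 F [-0.2  0.7 -0.7] q [0.39 0.64 1.81 0.01 0.7  0.35]
```

Request:
servo_tool --motion '[{"tx":-4,"ty":4,"tz":0,"spin":0,"claw":60},{"tx":0,"ty":3,"tz":-1,"spin":0,"claw":60},{"tx":0,"ty":0,"tz":0,"spin":0,"claw":60},{"tx":0,"ty":0,"tz":0,"spin":0,"claw":5},{"tx":0,"ty":0,"tz":0,"spin":0,"claw":5},{"tx":0,"ty":0,"tz":0,"spin":0,"claw":5},{"tx":0,"ty":0,"tz":0,"spin":0,"claw":5},{"tx":0,"ty":0,"tz":0,"spin":0,"claw":5},{"tx":0,"ty":0,"tz":0,"spin":0,"claw":5}]' --grip_force 30

```text
clock: 17.52
eef_pos: [0.4453, 0.2541, 0.1949]
tcp_rot: [-0.507, 0.511, -0.493, 0.488]
wrist_force: [-0.1, 0.0, -1.0]
width: 0.0197
```

```bash
python3 -c "
from plan import *
info()"
```

```text
t 17.525 p [0.4453 0.2541 0.1949] jaw yaw 2.13 y [-0.0088  0.0017 -1.    ] w 0.01966541539839808 F [-0.1  0.  -1. ] q [0.4  0.65 1.81 0.01 0.68 0.36]
```

Request:
servo_tool --motion '[{"tx":0,"ty":-15,"tz":0,"spin":0,"claw":5},{"tx":0,"ty":-25,"tz":0,"spin":0,"claw":5},{"tx":0,"ty":-30,"tz":0,"spin":0,"claw":5},{"tx":0,"ty":-20,"tz":0,"spin":0,"claw":5}]'

```text
clock: 18.02
eef_pos: [0.4456, 0.2537, 0.289]
tcp_rot: [-0.507, 0.512, -0.494, 0.488]
wrist_force: [1.0, 0.1, -0.8]
width: 0.0197
```

```bash
python3 -c "
from plan import *
info(); snap('wrist','w10'); plan([.5635,-.0175,.29],10,-1.9)"
```

```text
t 18.025 p [0.4456 0.2537 0.289 ] jaw yaw 2.13 y [-1.100e-02  8.000e-04 -9.999e-01] w 0.019679228182858645 F [ 1.   0.1 -0.8] q [0.4  0.49 1.75 0.01 0.91 0.36]
(np.int64(28), np.int64(0), np.int64(11), -0.2)
(np.int64(28), np.int64(0), np.int64(11), -0.2)
(np.int64(28), np.int64(0), np.int64(10), -0.2)
(np.int64(27), np.int64(0), np.int64(10), -0.2)
(np.int64(28), np.int64(0), np.int64(10), -0.2)
(np.int64(28), np.int64(0), np.int64(10), -0.2)
(np.int64(27), np.int64(0), np.int64(10), -0.2)
(np.int64(28), np.int64(0), np.int64(10), -0.2)
(np.int64(28), np.int64(0), np.int64(11), -0.2)
(np.int64(27), np.int64(0), np.int64(10), -0.2)
max step 30.083217912982647 end [ 0.5634 -0.0173  0.2895]
```

View pics/w10.png

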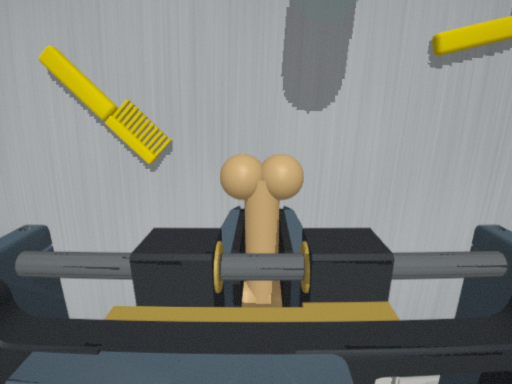

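The bone is held on its shaft at (262,220) and lifted. I'll carry it to the short bay, going slower on the last rows.

Request:
servo_tool --motion '[{"tx":28,"ty":0,"tz":11,"spin":-0.2,"claw":5},{"tx":28,"ty":0,"tz":11,"spin":-0.2,"claw":5},{"tx":28,"ty":0,"tz":10,"spin":-0.2,"claw":5},{"tx":27,"ty":0,"tz":10,"spin":-0.2,"claw":5},{"tx":28,"ty":0,"tz":10,"spin":-0.2,"claw":5},{"tx":28,"ty":0,"tz":10,"spin":-0.2,"claw":5},{"tx":27,"ty":0,"tz":10,"spin":-0.2,"claw":5},{"tx":28,"ty":0,"tz":10,"spin":-0.2,"claw":5},{"tx":24,"ty":0,"tz":9,"spin":-0.2,"claw":5},{"tx":15,"ty":0,"tz":7,"spin":-0.2,"claw":5},{"tx":0,"ty":0,"tz":0,"spin":0,"claw":5},{"tx":0,"ty":0,"tz":0,"spin":0,"claw":5}]'

```text
clock: 19.58
eef_pos: [0.5598, -0.0089, 0.2965]
tcp_rot: [0.518, -0.518, 0.483, -0.479]
wrist_force: [-0.1, -0.5, -1.0]
width: 0.0194
```

```bash
python3 -c "
from plan import *
info(); snap('wrist','w11')"
```

```text
t 19.575 p [ 0.5598 -0.0089  0.2965] jaw yaw 4.27 y [-0.0031  0.0032 -1.    ] w 0.019380940472971474 F [-0.1 -0.5 -1. ] q [-0.12  0.53  1.63  0.    0.98 -0.2 ]
```

View pics/w11.png

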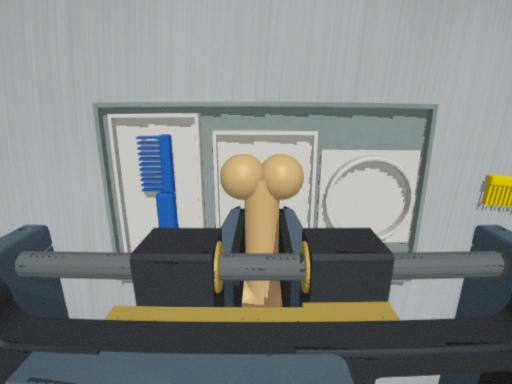

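Request:
servo_tool --motion '[{"tx":3,"ty":20,"tz":1,"spin":0,"claw":5},{"tx":2,"ty":20,"tz":1,"spin":0,"claw":5},{"tx":2,"ty":20,"tz":0,"spin":0,"claw":5},{"tx":2,"ty":15,"tz":0,"spin":0,"claw":5},{"tx":0,"ty":8,"tz":0,"spin":0,"claw":5},{"tx":0,"ty":0,"tz":0,"spin":0,"claw":5},{"tx":0,"ty":0,"tz":0,"spin":0,"claw":5}]'

```text
clock: 20.5
eef_pos: [0.5616, -0.0139, 0.2123]
tcp_rot: [0.52, -0.519, 0.481, -0.479]
wrist_force: [0.2, -1.2, -1.2]
width: 0.0191
```

```bash
python3 -c "
from plan import *
info()"
```

```text
t 20.5 p [ 0.5616 -0.0139  0.2123] jaw yaw 4.53 y [-0.0018  0.0034 -1.    ] w 0.019140617826991925 F [ 0.2 -1.2 -1.2] q [-0.13  0.66  1.68  0.    0.8  -0.21]
```

Request:
servo_tool --motion '[{"tx":3,"ty":4,"tz":1,"spin":0,"claw":5},{"tx":1,"ty":4,"tz":0,"spin":0,"claw":5},{"tx":0,"ty":2,"tz":0,"spin":0,"claw":5},{"tx":0,"ty":0,"tz":0,"spin":0,"claw":5},{"tx":0,"ty":0,"tz":0,"spin":0,"claw":5}]'

```text
clock: 21.12
eef_pos: [0.5634, -0.0181, 0.2026]
tcp_rot: [0.52, -0.519, 0.481, -0.479]
wrist_force: [0.2, 0.4, -1.5]
width: 0.0193
```

Release and lift.

Request:
servo_tool --motion '[{"tx":0,"ty":0.5,"tz":0,"spin":0,"claw":5},{"tx":0,"ty":0,"tz":0,"spin":0,"claw":24},{"tx":0,"ty":0,"tz":0,"spin":0,"claw":36},{"tx":0,"ty":0,"tz":0,"spin":0,"claw":36},{"tx":0,"ty":0,"tz":0,"spin":0,"claw":36},{"tx":0,"ty":-15,"tz":0,"spin":0,"claw":36},{"tx":0,"ty":-25,"tz":0,"spin":0,"claw":40},{"tx":0,"ty":-40,"tz":0,"spin":0,"claw":60},{"tx":0,"ty":-40,"tz":0,"spin":0,"claw":91},{"tx":0,"ty":0,"tz":0,"spin":0,"claw":91}]'

```text
clock: 22.38
eef_pos: [0.5634, -0.0184, 0.33]
tcp_rot: [0.521, -0.518, 0.48, -0.48]
wrist_force: [-0.4, -0.5, -0.1]
width: 0.0671
```

```bash
python3 -c "
from plan import *
info(); snap('wrist','w12'); plan([.490,.300,.36],11,-37)"
```

```text
t 22.375 p [ 0.5634 -0.0184  0.33  ] jaw yaw 4.53 y [ 0.002   0.0028 -1.    ] w 0.06711170006098895 F [-0.4 -0.5 -0.1] q [-0.14  0.49  1.59  0.    1.06 -0.22]
(np.int64(-29), np.int64(-3), np.int64(-4), -3.4)
(np.int64(-30), np.int64(-3), np.int64(-3), -3.4)
(np.int64(-30), np.int64(-3), np.int64(-1), -3.4)
(np.int64(-30), np.int64(-3), np.int64(1), -3.4)
(np.int64(-29), np.int64(-3), np.int64(3), -3.4)
(np.int64(-29), np.int64(-3), np.int64(4), -3.4)
(np.int64(-29), np.int64(-3), np.int64(6), -3.4)
(np.int64(-29), np.int64(-2), np.int64(8), -3.4)
(np.int64(-28), np.int64(-3), np.int64(9), -3.4)
(np.int64(-28), np.int64(-2), np.int64(11), -3.4)
(np.int64(-27), np.int64(-3), np.int64(13), -3.4)
max step 30.298514815086232 end [0.4896 0.3002 0.3605]
```

View pics/w12.png

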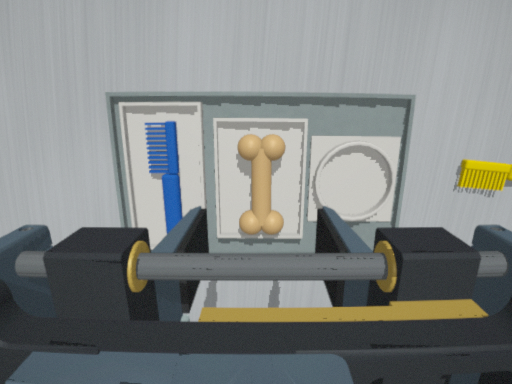

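The bone lies in the short bay, within (215–307, 118–242). I'll go toward the jar and stop short for a wrist view.

```bash
python3 -c "
from plan import *
plan([.490,.330,.37],11,0)
im,d,c=load('w12'); print(ray(c,[[354,181]],.017))
cv2.imwrite('pics/w12c.png',cv2.resize(im[80:260,100:420,::-1],None,fx=2.5,fy=2.5,interpolation=cv2.INTER_CUBIC))"
```

```text
(np.int64(-32), np.int64(-4), np.int64(-4), 0.0)
(np.int64(-32), np.int64(-4), np.int64(-4), 0.0)
(np.int64(-32), np.int64(-4), np.int64(-4), 0.0)
(np.int64(-32), np.int64(-4), np.int64(-4), 0.0)
(np.int64(-32), np.int64(-3), np.int64(-4), 0.0)
(np.int64(-32), np.int64(-4), np.int64(-4), 0.0)
(np.int64(-32), np.int64(-3), np.int64(-4), 0.0)
(np.int64(-32), np.int64(-4), np.int64(-4), 0.0)
(np.int64(-32), np.int64(-3), np.int64(-4), 0.0)
(np.int64(-33), np.int64(-4), np.int64(-5), 0.0)
(np.int64(-32), np.int64(-3), np.int64(-4), 0.0)
max step 33.61547262794322 end [0.4902 0.3298 0.3696]
[[ 0.65809535 -0.00630008  0.017     ]]
```

View pics/w12c.png

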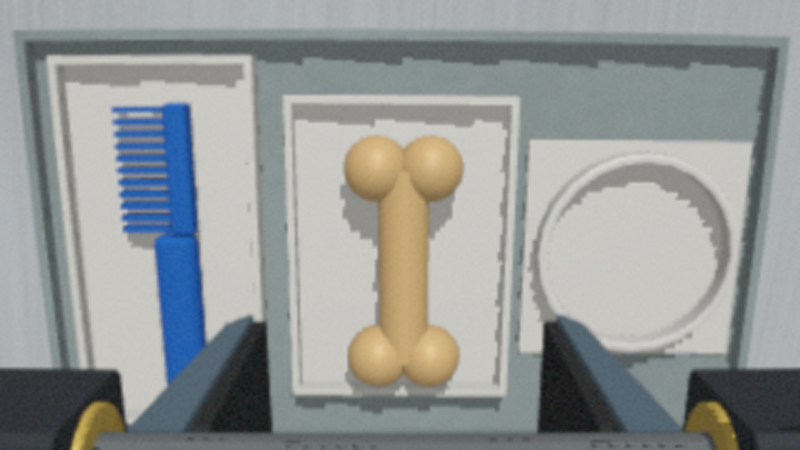

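Ring centre comes out at (354,181) px, which is (0.658, −0.006). That agrees with the first wrist view. Moving toward the jar.

Request:
servo_tool --motion '[{"tx":-32,"ty":-4,"tz":-4,"spin":0,"claw":91},{"tx":-32,"ty":-4,"tz":-4,"spin":0,"claw":91},{"tx":-32,"ty":-4,"tz":-4,"spin":0,"claw":91},{"tx":-32,"ty":-4,"tz":-4,"spin":0,"claw":91},{"tx":-32,"ty":-4,"tz":-4,"spin":0,"claw":91},{"tx":-32,"ty":-4,"tz":-4,"spin":0,"claw":91},{"tx":-32,"ty":-4,"tz":-4,"spin":0,"claw":91},{"tx":-32,"ty":-4,"tz":-4,"spin":0,"claw":91},{"tx":-32,"ty":-4,"tz":-4,"spin":0,"claw":91},{"tx":-30,"ty":-4,"tz":-5,"spin":0,"claw":91},{"tx":-20,"ty":-3,"tz":-4,"spin":0,"claw":91},{"tx":0,"ty":0,"tz":0,"spin":0,"claw":91},{"tx":0,"ty":0,"tz":0,"spin":0,"claw":91}]'

```text
clock: 24.05
eef_pos: [0.4861, 0.3237, 0.3658]
tcp_rot: [-0.515, 0.523, -0.484, 0.476]
wrist_force: [-0.6, -0.3, 0.1]
width: 0.0911
```

```bash
python3 -c "
from plan import *
info(); im,d,c=snap('wrist','w13')"
```

```text
t 24.05 p [0.4861 0.3237 0.3658] jaw yaw 4.43 y [-0.0162 -0.0016 -0.9999] w 0.09106603344503804 F [-0.6 -0.3  0.1] q [0.48 0.48 1.49 0.01 1.19 0.4 ]
```

View pics/w13.png

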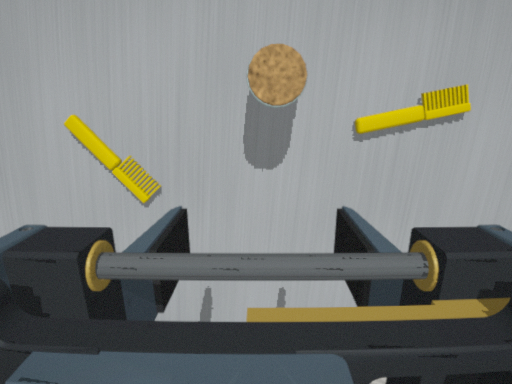

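```bash
python3 -c "
from plan import *
from m import comps
im,d,c=load('w13'); hsv=cv2.cvtColor(im,cv2.COLOR_RGB2HSV); H,S,V=[hsv[...,i] for i in range(3)]
for q in comps((H>5)&(H<20)&(S>85)&(V>60),500):
    cn=max(cv2.findContours(q.astype(np.uint8),0,1)[0],key=cv2.contourArea)
    (x,y),r=cv2.minEnclosingCircle(cn); e=cv2.fitEllipse(cn); print(e, ray(c,[e[0]],.075), np.ptp(ray(c,cn.reshape(-1,2),.075),axis=0))
"|grep -v px
python3 -c "
from plan import *
plan([.493,.425,.29],5,0)"
```

```text
((276.9192810058594, 74.03081512451172), (56.94313049316406, 60.41444396972656), 7.346162796020508) [[0.48639738 0.42846269 0.075     ]] [5.00697679e-02 5.00961259e-02 1.11022302e-16]
(np.int64(-20), np.int64(15), np.int64(3), 0.0)
(np.int64(-20), np.int64(15), np.int64(3), 0.0)
(np.int64(-20), np.int64(15), np.int64(3), 0.0)
(np.int64(-20), np.int64(15), np.int64(3), 0.0)
(np.int64(-21), np.int64(16), np.int64(4), 0.0)
max step 26.70205984563738 end [0.4931 0.4254 0.2895]
```

The jar lid is at (277,74) px, giving (0.4885, 0.426) averaged with the earlier views. Its size checks out at 50 mm. Moving above it.

Request:
servo_tool --motion '[{"tx":-20,"ty":12,"tz":2,"spin":0,"claw":91},{"tx":-20,"ty":12,"tz":2,"spin":0,"claw":91},{"tx":-20,"ty":12,"tz":2,"spin":0,"claw":91},{"tx":-20,"ty":12,"tz":3,"spin":0,"claw":91},{"tx":-16,"ty":12,"tz":3,"spin":0,"claw":91},{"tx":0,"ty":0,"tz":0,"spin":0,"claw":91},{"tx":0,"ty":0,"tz":0,"spin":0,"claw":91}]'

```text
clock: 24.98
eef_pos: [0.4904, 0.4263, 0.2996]
tcp_rot: [-0.514, 0.524, -0.484, 0.477]
wrist_force: [-0.7, -0.5, -0.8]
width: 0.0913
```

```bash
python3 -c "
from plan import *
info(); im,d,c=snap('wrist','w14'); plan([.491,.426,.215],5,0)"
```

```text
t 24.975 p [0.4904 0.4263 0.2996] jaw yaw 4.37 y [-0.0178 -0.0029 -0.9998] w 0.091302138126023 F [-0.7 -0.5 -0.8] q [0.62 0.64 1.39 0.01 1.13 0.54]
(np.int64(0), np.int64(17), np.int64(0), 0.0)
(np.int64(0), np.int64(17), np.int64(1), 0.0)
(np.int64(0), np.int64(17), np.int64(0), 0.0)
(np.int64(0), np.int64(17), np.int64(1), 0.0)
(np.int64(0), np.int64(17), np.int64(0), 0.0)
max step 17.029386365926403 end [0.4909 0.4261 0.2146]
```

View pics/w14.png

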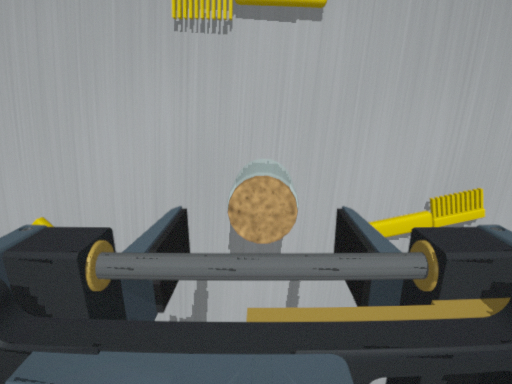

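The lid at (262,209) is centred between the fingers (188–336). Descending.

Request:
servo_tool --motion '[{"tx":0,"ty":17,"tz":0,"spin":0,"claw":91},{"tx":0,"ty":17,"tz":1,"spin":0,"claw":91},{"tx":0,"ty":17,"tz":0,"spin":0,"claw":91},{"tx":0,"ty":17,"tz":1,"spin":0,"claw":91},{"tx":0,"ty":15,"tz":0,"spin":0,"claw":91},{"tx":0,"ty":0,"tz":0,"spin":0,"claw":91},{"tx":0,"ty":0,"tz":0,"spin":0,"claw":91}]'

```text
clock: 25.9
eef_pos: [0.4912, 0.4247, 0.2105]
tcp_rot: [-0.513, 0.524, -0.485, 0.477]
wrist_force: [-0.5, 0.1, -0.3]
width: 0.091
```

```bash
python3 -c "
from plan import *
from m import comps
info(); im,d,c=snap('wrist','w15'); hsv=cv2.cvtColor(im,cv2.COLOR_RGB2HSV); H,S,V=[hsv[...,i] for i in range(3)]
for q in comps((H>5)&(H<20)&(S>85)&(V>60),500):
    v,u=np.nonzero(q);print('c',u.min(),u.max(),v.min(),v.max(),ray(c,[[u.min(),v.mean()],[u.max(),v.mean()],[u.mean(),v.min()]],.075))
"|grep -v px
```

```text
t 25.9 p [0.4912 0.4247 0.2105] jaw yaw 4.27 y [-0.0184 -0.0034 -0.9998] w 0.09097674065500748 F [-0.5  0.1 -0.3] q [0.62 0.75 1.45 0.01 0.96 0.54]
c 206 310 216 253 [[0.46299676 0.44491688 0.075     ]
 [0.50729295 0.44859982 0.075     ]
 [0.48456579 0.45643982 0.075     ]]
c 203 314 280 321 [[0.46214541 0.41613082 0.075     ]
 [0.51256823 0.42056971 0.075     ]
 [0.48590971 0.42592707 0.075     ]]
```

View pics/w15.png

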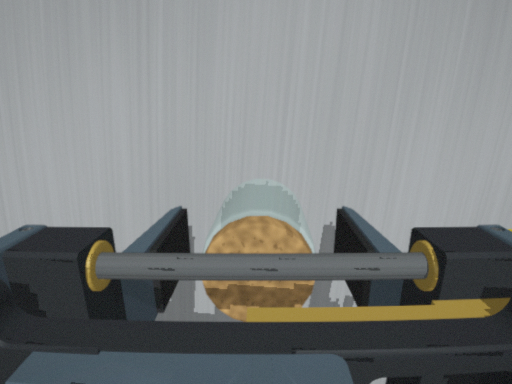

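The jar stands centred between the open fingers. I'll nudge 2 mm along −x and close at 25 N.

Request:
servo_tool --motion '[{"tx":-2,"ty":0,"tz":0,"spin":0,"claw":91},{"tx":0,"ty":0,"tz":0,"spin":0,"claw":70},{"tx":0,"ty":0,"tz":0,"spin":0,"claw":62},{"tx":0,"ty":0,"tz":0,"spin":0,"claw":58},{"tx":0,"ty":0,"tz":0,"spin":0,"claw":52},{"tx":0,"ty":0,"tz":0,"spin":0,"claw":50},{"tx":0,"ty":0,"tz":0,"spin":0,"claw":45},{"tx":0,"ty":0,"tz":0,"spin":0,"claw":45}]' --grip_force 25

```text
clock: 26.95
eef_pos: [0.4912, 0.4271, 0.2122]
tcp_rot: [-0.514, 0.523, -0.485, 0.477]
wrist_force: [-0.5, 0.7, 1.1]
width: 0.056
```

```bash
python3 -c "
from plan import *
info()"
```

```text
t 26.95 p [0.4912 0.4271 0.2122] jaw yaw 4.28 y [-0.0164 -0.0019 -0.9999] w 0.05600659575212009 F [-0.5  0.7  1.1] q [0.62 0.75 1.44 0.01 0.96 0.54]
```

The width is 56.0 mm, which matches the jar. Lifting slowly.

Request:
servo_tool --motion '[{"tx":0,"ty":-10,"tz":0,"spin":0,"claw":45},{"tx":0,"ty":-20,"tz":0,"spin":0,"claw":45},{"tx":0,"ty":-25,"tz":0,"spin":0,"claw":45},{"tx":0,"ty":-25,"tz":0,"spin":0,"claw":45},{"tx":0,"ty":-20,"tz":0,"spin":0,"claw":45}]'

```text
clock: 27.58
eef_pos: [0.4925, 0.4269, 0.3156]
tcp_rot: [-0.513, 0.524, -0.485, 0.477]
wrist_force: [0.2, 0.4, -1.2]
width: 0.0559
```

```bash
python3 -c "
from plan import *
info(); im,d,c=snap('wrist','w16'); snap('scene','s16'); plan([.6585,-.007,.31],18,0)"
```

```text
t 27.575 p [0.4925 0.4269 0.3156] jaw yaw 4.27 y [-0.019  -0.0039 -0.9998] w 0.05589007972130214 F [ 0.2  0.4 -1.2] q [0.62 0.62 1.37 0.01 1.17 0.54]
(np.int64(25), np.int64(0), np.int64(7), 0.0)
(np.int64(25), np.int64(0), np.int64(7), 0.0)
(np.int64(25), np.int64(0), np.int64(7), 0.0)
(np.int64(25), np.int64(0), np.int64(7), 0.0)
(np.int64(25), np.int64(0), np.int64(7), 0.0)
(np.int64(25), np.int64(0), np.int64(8), 0.0)
(np.int64(25), np.int64(0), np.int64(7), 0.0)
(np.int64(25), np.int64(0), np.int64(8), 0.0)
(np.int64(25), np.int64(0), np.int64(7), 0.0)
(np.int64(24), np.int64(1), np.int64(8), 0.0)
(np.int64(25), np.int64(0), np.int64(7), 0.0)
(np.int64(24), np.int64(1), np.int64(8), 0.0)
(np.int64(25), np.int64(0), np.int64(7), 0.0)
(np.int64(24), np.int64(1), np.int64(8), 0.0)
(np.int64(25), np.int64(0), np.int64(7), 0.0)
(np.int64(24), np.int64(1), np.int64(8), 0.0)
(np.int64(25), np.int64(0), np.int64(7), 0.0)
(np.int64(24), np.int64(1), np.int64(8), 0.0)
max step 26.248809496813376 end [ 0.6587 -0.0066  0.3098]
```

View pics/w16.png

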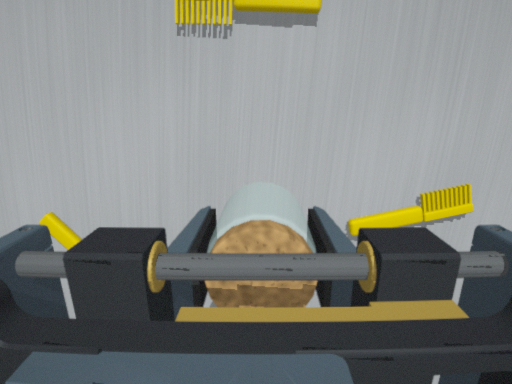

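View pics/s16.png

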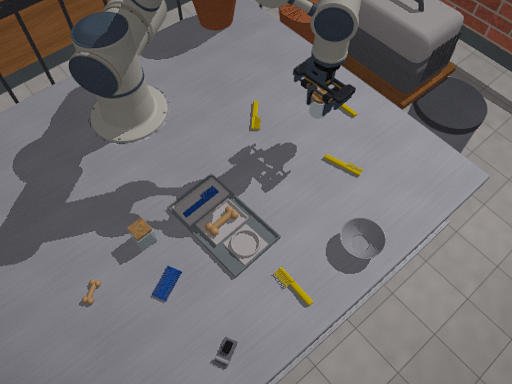

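The jar is held upright in the jaws with its lid at (262,265), and the comb and bone are in their bays. I'll carry it to the ring.

Request:
servo_tool --motion '[{"tx":15,"ty":0,"tz":4,"spin":0,"claw":45},{"tx":25,"ty":0,"tz":7,"spin":0,"claw":45},{"tx":25,"ty":0,"tz":7,"spin":0,"claw":45},{"tx":25,"ty":0,"tz":7,"spin":0,"claw":45},{"tx":25,"ty":0,"tz":7,"spin":0,"claw":45},{"tx":25,"ty":0,"tz":8,"spin":0,"claw":45},{"tx":25,"ty":0,"tz":7,"spin":0,"claw":45},{"tx":25,"ty":0,"tz":8,"spin":0,"claw":45},{"tx":25,"ty":0,"tz":7,"spin":0,"claw":45},{"tx":25,"ty":0,"tz":8,"spin":0,"claw":45},{"tx":25,"ty":0,"tz":7,"spin":0,"claw":45},{"tx":25,"ty":0,"tz":8,"spin":0,"claw":45},{"tx":25,"ty":0,"tz":7,"spin":0,"claw":45},{"tx":25,"ty":0,"tz":8,"spin":0,"claw":45},{"tx":25,"ty":0,"tz":7,"spin":0,"claw":45},{"tx":24,"ty":0,"tz":8,"spin":0,"claw":45},{"tx":20,"ty":0,"tz":7,"spin":0,"claw":45},{"tx":12,"ty":0,"tz":6,"spin":0,"claw":45},{"tx":0,"ty":0,"tz":0,"spin":0,"claw":45},{"tx":0,"ty":0,"tz":0,"spin":0,"claw":45}]'

```text
clock: 30.18
eef_pos: [0.6513, -0.0114, 0.298]
tcp_rot: [-0.505, 0.529, -0.49, 0.473]
wrist_force: [-0.1, 0.4, -2.1]
width: 0.0558
```

```bash
python3 -c "
from plan import *
info(); im,d,c=snap('wrist','w17'); p=manip.get_state(); Y=rot(p['tcp_rot']).as_matrix()[:,1]; g=p['eef_pos']+Y*.172; print('grasp pt',g); plan(p['eef_pos']+np.array([.6583-g[0],-.009-g[1],.24-p['eef_pos'][2]]),4,0)"
```

```text
t 30.175 p [ 0.6513 -0.0114  0.298 ] jaw yaw 4.03 y [-0.0412 -0.009  -0.9991] w 0.055771736523896026 F [-0.1  0.4 -2.1] q [-0.11  0.65  1.37 -0.01  1.16 -0.17]
grasp pt [ 0.64419198 -0.01285061  0.12618854]
(np.int64(-1), np.int64(14), np.int64(4), 0.0)
(np.int64(-1), np.int64(14), np.int64(4), 0.0)
(np.int64(-1), np.int64(15), np.int64(4), 0.0)
(np.int64(0), np.int64(14), np.int64(5), 0.0)
max step 15.556349186104045 end [ 0.6657 -0.0076  0.2404]
```

View pics/w17.png

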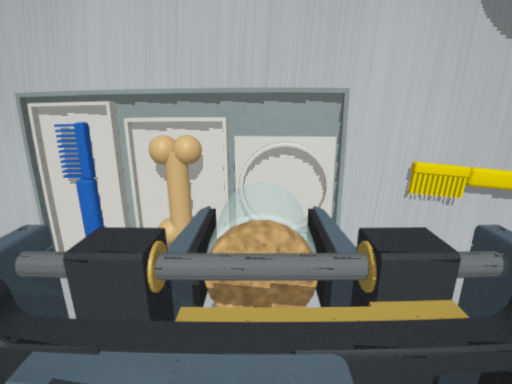

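The fingers lean about 1.4° more than at the grasp, so I'm compensating the aim. The jar needs to go about 15 mm in +x. The ring is at (285,185). Lowering part way with that correction first.

Request:
servo_tool --motion '[{"tx":-1,"ty":10,"tz":5,"spin":0,"claw":45},{"tx":-1,"ty":10,"tz":5,"spin":0,"claw":45},{"tx":-1,"ty":10,"tz":5,"spin":0,"claw":45},{"tx":-1,"ty":10,"tz":3,"spin":0,"claw":45},{"tx":0,"ty":0,"tz":0,"spin":0,"claw":45},{"tx":0,"ty":0,"tz":0,"spin":0,"claw":45}]'

```text
clock: 30.98
eef_pos: [0.668, -0.0043, 0.2535]
tcp_rot: [-0.505, 0.53, -0.49, 0.473]
wrist_force: [-0.5, 0.2, -1.5]
width: 0.0554
```

```bash
cat >> plan.py <<'E'
def g():
    p=manip.get_state(); Y=rot(p['tcp_rot']).as_matrix()[:,1]; print('grasp pt',(p['eef_pos']+Y*.172).round(4),'bottom',(p['eef_pos']+Y*.212).round(4))
E
python3 -c "
from plan import *
info(); g(); im,d,c=snap('wrist','w18'); snap('scene','s18')
im=cv2.imread('pics/s18.png'); p=proj(viewer.get_calibration('scene'),[[.658,-.007,.03]])[0].astype(int); cv2.imwrite('pics/s18c.png',cv2.resize(im[p[1]-60:p[1]+60,p[0]-80:p[0]+80],(800,600),interpolation=cv2.INTER_CUBIC))"
```

```text
t 30.975 p [ 0.668  -0.0043  0.2535] jaw yaw 4.15 y [-0.0425 -0.0088 -0.9991] w 0.05539826356355419 F [-0.5  0.2 -1.5] q [-0.09  0.72  1.36 -0.01  1.1  -0.16]
grasp pt [ 0.6607 -0.0058  0.0817] bottom [ 0.659  -0.0061  0.0417]
```

View pics/w18.png

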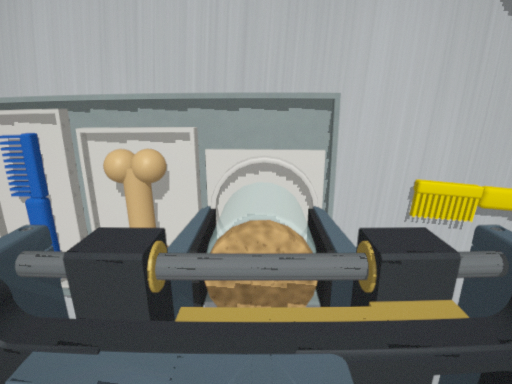

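View pics/s18c.png

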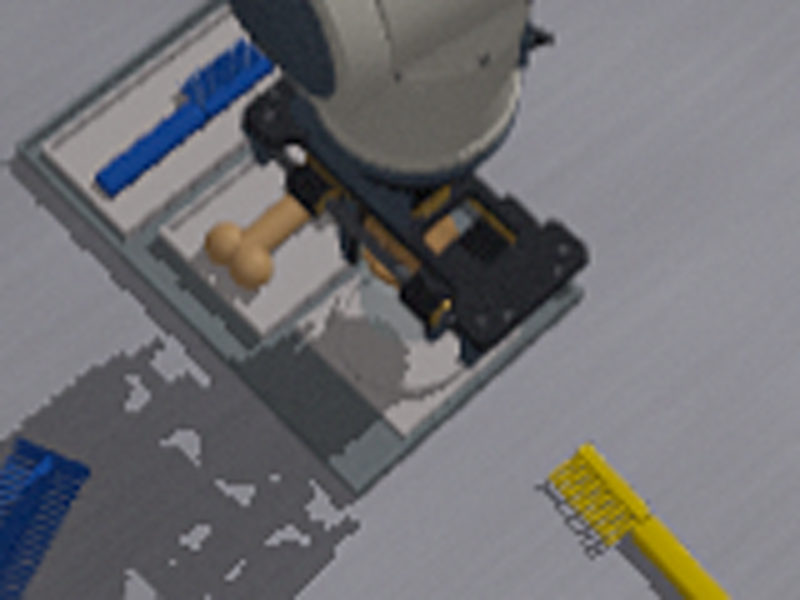

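The jar is centred over the ring: u≈264 for both, bottom at (0.659, −0.006). Lowering in decreasing steps.

Request:
servo_tool --motion '[{"tx":0,"ty":10,"tz":0,"spin":0,"claw":45},{"tx":0,"ty":8,"tz":1,"spin":0,"claw":45},{"tx":0,"ty":5,"tz":0,"spin":0,"claw":45},{"tx":0,"ty":3,"tz":0,"spin":0,"claw":45},{"tx":0,"ty":0,"tz":0,"spin":0,"claw":45},{"tx":0,"ty":0,"tz":0,"spin":0,"claw":45}]'

```text
clock: 31.82
eef_pos: [0.6678, -0.0047, 0.2262]
tcp_rot: [-0.505, 0.53, -0.49, 0.473]
wrist_force: [-0.1, 0.2, -1.5]
width: 0.0558
```

```bash
python3 -c "
from plan import *
info(); g()"
```

```text
t 31.825 p [ 0.6678 -0.0047  0.2262] jaw yaw 4.14 y [-0.0418 -0.0089 -0.9991] w 0.055826170657267554 F [-0.1  0.2 -1.5] q [-0.09  0.75  1.38 -0.01  1.05 -0.16]
grasp pt [ 0.6606 -0.0062  0.0544] bottom [ 0.6589 -0.0065  0.0144]
```

Request:
servo_tool --motion '[{"tx":0,"ty":3,"tz":0,"spin":0,"claw":45},{"tx":0,"ty":2,"tz":0,"spin":0,"claw":45},{"tx":0,"ty":0,"tz":0,"spin":0,"claw":45},{"tx":0,"ty":0,"tz":0,"spin":0,"claw":45}]'

```text
clock: 32.33
eef_pos: [0.6677, -0.0047, 0.2212]
tcp_rot: [-0.505, 0.53, -0.49, 0.473]
wrist_force: [-0.7, 1.1, -2.2]
width: 0.0559
```

Request:
servo_tool --motion '[{"tx":0,"ty":1,"tz":0,"spin":0,"claw":45},{"tx":0,"ty":0,"tz":0,"spin":0,"claw":45},{"tx":0,"ty":0,"tz":0,"spin":0,"claw":45}]'

```text
clock: 32.7
eef_pos: [0.6677, -0.0047, 0.2203]
tcp_rot: [-0.505, 0.53, -0.49, 0.473]
wrist_force: [-0.3, 0.9, -2.7]
width: 0.0558
```

Request:
servo_tool --motion '[{"tx":0,"ty":1,"tz":0,"spin":0,"claw":45},{"tx":0,"ty":0,"tz":0,"spin":0,"claw":45},{"tx":0,"ty":0,"tz":0,"spin":0,"claw":45}]'

```text
clock: 33.08
eef_pos: [0.6677, -0.0047, 0.2196]
tcp_rot: [-0.506, 0.53, -0.49, 0.473]
wrist_force: [-0.4, -0.5, -0.4]
width: 0.0557
```

The force moved from −2.7 N to −0.4 N, so contact is starting. One more small step.

Request:
servo_tool --motion '[{"tx":0,"ty":1,"tz":0,"spin":0,"claw":45},{"tx":0,"ty":0,"tz":0,"spin":0,"claw":45},{"tx":0,"ty":0,"tz":0,"spin":0,"claw":45}]'

```text
clock: 33.45
eef_pos: [0.6676, -0.0048, 0.2196]
tcp_rot: [-0.506, 0.53, -0.49, 0.473]
wrist_force: [-0.3, 0.3, -0.1]
width: 0.056
```

Request:
servo_tool --motion '[{"tx":0,"ty":1,"tz":0,"spin":0,"claw":45},{"tx":0,"ty":0,"tz":0,"spin":0,"claw":45},{"tx":0,"ty":0,"tz":0,"spin":0,"claw":45}]'

```text
clock: 33.83
eef_pos: [0.6676, -0.0048, 0.2196]
tcp_rot: [-0.506, 0.53, -0.49, 0.473]
wrist_force: [-0.0, 0.3, 1.3]
width: 0.0556
```

The commanded steps no longer lower it and the force is slightly upward, so the jar is standing. I'll reduce the grip, open slowly and check before lifting.

Request:
servo_tool --motion '[{"tx":0,"ty":0,"tz":0,"spin":0,"claw":56},{"tx":0,"ty":0,"tz":0,"spin":0,"claw":57},{"tx":0,"ty":0,"tz":0,"spin":0,"claw":58},{"tx":0,"ty":0,"tz":0,"spin":0,"claw":60},{"tx":0,"ty":0,"tz":0,"spin":0,"claw":64},{"tx":0,"ty":0,"tz":0,"spin":0,"claw":72},{"tx":0,"ty":0,"tz":0,"spin":0,"claw":80},{"tx":0,"ty":0,"tz":0,"spin":0,"claw":88},{"tx":0,"ty":0,"tz":0,"spin":0,"claw":88}]' --grip_force 10

```text
clock: 34.95
eef_pos: [0.6677, -0.0048, 0.2191]
tcp_rot: [-0.506, 0.53, -0.489, 0.473]
wrist_force: [0.2, -0.2, 0.7]
width: 0.0881
```

```bash
python3 -c "
from plan import *
info(); g(); im,d,c=snap('wrist','w19')"
```

```text
t 34.95 p [ 0.6677 -0.0048  0.2191] jaw yaw 4.14 y [-0.0396 -0.0093 -0.9992] w 0.08811776502527147 F [ 0.2 -0.2  0.7] q [-0.09  0.76  1.38 -0.02  1.04 -0.16]
grasp pt [ 0.6609 -0.0064  0.0472] bottom [ 0.6593 -0.0068  0.0072]
```

View pics/w19.png

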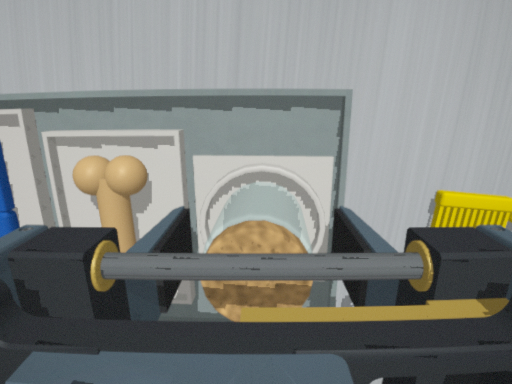

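The jar stands inside the ring with its base within the ring at (262,215). The fingers are clear, so I'll lift and move off sideways.

Request:
servo_tool --motion '[{"tx":0,"ty":-12,"tz":0,"spin":0,"claw":90},{"tx":0,"ty":-20,"tz":0,"spin":0,"claw":90},{"tx":0,"ty":-25,"tz":0,"spin":0,"claw":90},{"tx":0,"ty":-25,"tz":0,"spin":0,"claw":90},{"tx":0,"ty":-30,"tz":0,"spin":0,"claw":90},{"tx":0,"ty":-30,"tz":0,"spin":0,"claw":90},{"tx":30,"ty":0,"tz":0,"spin":0,"claw":90},{"tx":40,"ty":0,"tz":0,"spin":0,"claw":90},{"tx":40,"ty":0,"tz":0,"spin":0,"claw":90},{"tx":40,"ty":0,"tz":0,"spin":0,"claw":90},{"tx":0,"ty":0,"tz":0,"spin":0,"claw":90},{"tx":0,"ty":0,"tz":0,"spin":0,"claw":90}]'

```text
clock: 36.5
eef_pos: [0.6844, -0.1563, 0.3777]
tcp_rot: [-0.508, 0.528, -0.487, 0.476]
wrist_force: [0.2, 0.4, 0.2]
width: 0.0902
```

```bash
python3 -c "
from plan import *
info(); snap('wrist','w20'); im,d,c=snap('scene','s20'); snap('top','t20')
a=cv2.resize(im[:,:,::-1],(800,600),interpolation=cv2.INTER_CUBIC); cv2.imwrite('pics/s20b.png',a)"
```

```text
t 36.5 p [ 0.6844 -0.1563  0.3777] jaw yaw 4.23 y [-0.0316 -0.0108 -0.9994] w 0.09024587906235752 F [0.2 0.4 0.2] q [-0.3   0.63  1.15 -0.02  1.38 -0.37]
```

View pics/w20.png

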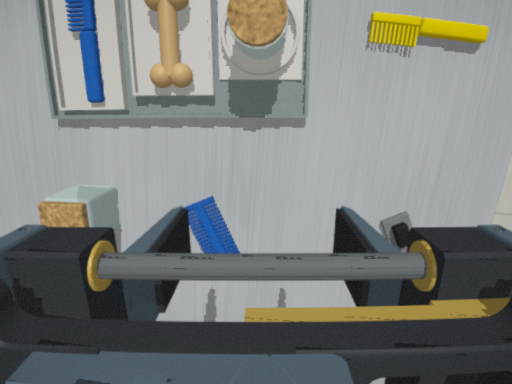

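View pics/s20b.png

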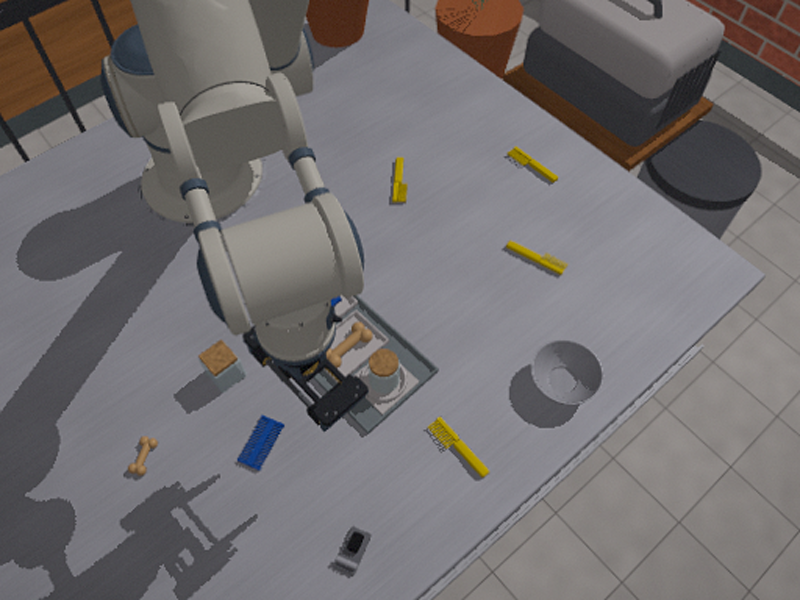

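The comb, bone and upright jar are in their bays. The square jar, flat comb and small bone are where they started. I'll do one numeric check of the lid position and then hand in.

```bash
python3 -c "
from plan import *
from m import comps
im,d,c=load('s20'); hsv=cv2.cvtColor(im,cv2.COLOR_RGB2HSV); H,S,V=[hsv[...,i] for i in range(3)]
for q in comps((H>5)&(H<20)&(S>85)&(V>60),60):
    v,u=np.nonzero(q)
    if 100<v.mean()<320: print('tan',u.mean().round(),v.mean().round(),ray(c,[[u.mean(),v.mean()]],.082)[0].round(3),ray(c,[[u.mean(),v.mean()]],.013)[0].round(3),d[q].mean().round(3))
for q in comps((H>105)&(H<125)&(S>150),60): v,u=np.nonzero(q); print('blue',u.mean(),v.mean(),ray(c,[[u.mean(),v.mean()]],.011)[0].round(3))
manip.hand_in(); print(manip.get_state()['clock'])"|grep -v px
```

```text
tan 223.0 219.0 [ 0.595 -0.03   0.082] [ 0.563 -0.011  0.013] 1.198
tan 139.0 229.0 [ 0.471 -0.223  0.082] [ 0.43  -0.217  0.013] 1.135
tan 245.0 232.0 [ 0.663 -0.007  0.082] [0.636 0.014 0.013] 1.114
tan 91.0 291.0 [ 0.544 -0.413  0.082] [ 0.508 -0.42   0.013] 1.099
blue 166.5392156862745 282.921568627451 [ 0.618 -0.247  0.011]
the job is handed in; nothing more can be done
the job is handed in; nothing more can be done
```

The tray is packed and the job was handed in at about 37 s of the 83 s allowed. In order, the handled comb lies flat in the long bay, the bigger bone lies in the short bay, and the round jar stands upright in the ring. I lowered the jar in 1 mm steps until it made contact, then released it slowly.

**Last checks:**
- **Jar:** the lid measured (0.663, −0.007), against a ring centre of about (0.658, −0.006). That is within a few mm of centre, and the jar looks upright in both views.
- **Bone and comb:** the bone measured (0.563, −0.011) and sits inside its bay walls. The comb lies fully inside the long bay.
- **Left behind:** the flat comb, small bone and square jar measured where they were at the start. The arm was lifted clear and touching nothing.

**What went wrong or disagreed:**
- **First comb grasp:** it closed at 28 mm because the pads overlapped the toothed part. I set the comb back down and regrasped it on the plain handle, where it closed at 18 mm.
- **Tool tilt:** it drifted to about 2.4° by the time I reached the ring, and I corrected the aim for it.
- **Ring position:** the overhead and scene views put the ring up to about 6 mm away from the wrist view, mostly along x. I used the wrist value, which came out the same in two separate pictures.

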